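# Set the height stop of a strip-cap press and sort its spacers

### The arm

A 7-joint arm with a two-finger parallel gripper is mounted at the origin on the work surface. World frame = base frame: x ahead of the robot, y to its left, z up, the work surface at z = 0. Lengths are in m, angles in rad, forces in N, time in s.
With the tool pointing down it reaches from about 0.425 to 0.925 m from the base axis. Payload 6.8 kg.
Tool frame: the origin (TCP) lies on the centre line of the jaws, within the pads' length; the fingertips stand bot.tip_reach ahead of it and the grasp point (between the pads) lies 3 mm ahead of it (bot.tip_reach is the distance from the TCP to the fingertips, in m); z points along the fingers, y is the line along which they close (so a half turn about z gives the same grasp; the last joint's range is limited). The gripper opens to 85 mm and grips with 20 to 120 N. Pads are 22 mm wide; open, the fingers measure 114 mm over their backs; the gripper's body (76 mm by 85 mm) begins 54 mm behind the grasp point. The pads swing forward as they close: fully open they stand 13 mm farther back than shut.
Start: joints at [-1.37, 0.477, 0.022, 1.555, -0.011, 1.109, -0.083], TCP at [0.205, 0.643, 0.253] pointing down, gripper open.
Joint ranges: [-2.96, 2.96], [-0.34, 2.1], [-1.41, 1.46], [0.24, 2.44], [-1.37, 4.51], [0.17, 1.92], [-2.96, 2.96]. Speed limits (rad/s): [2.39, 2.39, 3.14, 3.14, 3.14, 3.14, 3.14].

### API

Orientations are given as a unit quaternion [w, x, y, z].
In Python, from station import bot gives the robot as it stands.
- The arm moves only by the tool jog_arm, never from a script. Its argument "deltas" is a list of rows, each a list of 7 numbers: the shift along the world's x, y, z in m, then the turn, a rotation vector about the world's x, y, z in rad, then the opening, from 0 (shut) to 1 (fully open). In form: [[x, y, z, rx, ry, rz, grip], ...]. A call has 1 to 10 rows; each row shifts and turns the commanded pose from where the row before left it; what a row does not reach is not made up. A row lasts 1/10 s, in which the tool goes at most 50 mm and 8.59 degrees, less where a joint would pass 70% of its speed; a pose out of reach is approached as far as the arm can. A call with a gripper value outside its range is refused whole. The fingers move at their own pace and stop on an object; "newtons" is the grip in N (left out, the last holds). Time passes only in rows, so rows that do not move let the fingers close. It gives the time, the measured TCP pose, the force, the opening and the grip force at its end, in the units of the state.
- bot.get_obs(): the state, without advancing time (a new reading comes with each control period).
- bot.read_camera(name): name is "scene" or "top" or "wrist"; returns a dict with "img" (480x640x3 uint8, red, green, blue), "K" (3x3 intrinsics, pixels), "eye" and "attitude" of the camera in the world. Camera axes: x right, y down, z forward; pixel columns grow to the right and rows downward; lengths in m; the calibration is good to about 2 mm. A picture is of the moment at which its call begins. There is no depth.
- bot.hand_in(): hands the job in; it is judged then, once.
The state is a dict: "t": time; "q": joint angles; "joint_vel": joint speeds; "joint_torque": joint torques, N m; "eef_pos": TCP position; "tool_rot": TCP orientation; "contact_force": force on the tool from outside, world axes, zero at the start; "torque": the same for the moment, N m; "gripper_width": opening from 0.0 (shut) to 1.0 (fully open); "grasp_force": force on a finger pad.
Only numpy, scipy, OpenCV 4.12 (cv2) and the standard library are available. Lean on these libraries where they do the work, as an engineer would, in place of code of your own. Each camera call takes 0.05 s, during which the arm holds its last target. There are 200 camera calls.

### The job

The strip-cap press has been serviced and its height stop left wound up: lay the setting block flat on the press bed under the stop screw and, using the driver and not the fingers, wind the screw down until it just touches and drags on the block without clamping it. Then put the block back flat in its rest and the driver back upright in its stand, leaving the stop at that setting, and sort the loose square-bar spacers by length into the tray, lying flat, short ones in the short bay and long ones in the long bay. Do not push the bottle, tip box or tube rack about.

Things in the scene. Friction and masses are not known exactly. Their poses are not given: they have to be found in the camera images.
- press: fixed press: bed 165 x 90 mm, 20 mm thick (local x -85 to 80, y -45 to 45 mm); white column 30 x 40 mm, 105 mm high, at local x 60; white stop arm 40 mm wide from the column to local x -28, 65 to 85 mm above the bench, carrying the stop screw. Origin: on the bench below the screw axis; z up. Its local -x side is open: the block goes in there along x, bar first, tab outside
- bed_top (a point): point on the bed's upper face on the screw's axis, 20 mm above the bench; axes as the press
- stop_tip (a point): centre of the flat lower end (14 mm diameter) of the stop screw, above the bed; z up. At the start it is 33 to 37 mm above the bed
- stop_screw (a joint): turn of the stop screw in rad. Grows clockwise seen from above, which lowers the screw 8 mm a turn. Tip height above the bed = 38 mm - 1.273 mm x value. It stays where it is left (friction 0.04 N m); turning it takes under 0.1 N m; forced past touching (6.28 rad) it presses with about 85 N per rad and springs back when let go
- screw_slot (a point): centre of the floor of the cross slot in the screw head, 44 mm above stop_tip; x and y lie along the two slots and turn with the screw, z up. Head 36 mm across, with four corner posts 10 mm high around two crossing slots 9 mm wide and 10 mm deep; the driver blade fits at every quarter turn
- driver: loose driver, 113 mm long, 120 g. Origin: centre of the blade's lower edge; z up along the tool; x along the blade's width. Blade 22 mm wide (x), 5 mm thick (y), up to z 12 mm; round sleeve 20 mm diameter from 12 to 58 mm; black square handle 24 x 24 mm from 58 to 113 mm with its flats parallel to the blade's x and y
- stand: fixed blue block 65 x 65 mm, 50 mm high, with a 25 x 25 mm square hole 42 mm deep in its middle, in which the driver stands blade down, its blade's edge 8 mm above the bench. Origin: centre of the underside, z up
- block: loose steel setting block, 300 g: a bar 100 mm long (x), 30 mm wide (y), 30 mm high, with an upright grip tab 20 (x) x 16 (y) x 30 mm high standing on it at x -40 mm (tab from 30 to 60 mm above the underside). Origin: centre of the underside, z up. The bar's part at positive x goes under the screw
- rest: fixed shallow blue tray for the block: inside 108 x 38 mm, floor 4 mm and rim 10 mm above the bench. Origin: centre of the underside, x along its length, z up. Block and rest have the same x direction at the start; the block goes back that way round or the other
- tray: fixed blue spacer tray, 136 x 116 mm, rims 12 mm high and 4 mm thick, floor 4 mm above the bench, split in two bays by a wall across x. Origin: centre of the underside, z up
- bay_short (a point): centre of the floor of the short bay, inside 52 (x) x 108 (y) mm; axes as the tray. A spacer lies in it along x; long spacers cannot lie flat along x here
- bay_long (a point): centre of the floor of the long bay, inside 72 (x) x 108 (y) mm; axes as the tray
- short1: loose steel spacer bar, 12 x 12 mm square, 40 mm long along its own x axis; origin at its centre, lying on the bench 6 mm up. May be absent
- short2: loose steel spacer bar, 12 x 12 mm square, 40 mm long along its own x axis; origin at its centre, lying on the bench 6 mm up. May be absent
- short3: loose steel spacer bar, 12 x 12 mm square, 40 mm long along its own x axis; origin at its centre, lying on the bench 6 mm up. May be absent
- long1: loose steel spacer bar, 12 x 12 mm square, 60 mm long along its own x axis; origin at its centre, lying on the bench 6 mm up. May be absent
- long2: loose steel spacer bar, 12 x 12 mm square, 60 mm long along its own x axis; origin at its centre, lying on the bench 6 mm up. May be absent
- long3: loose steel spacer bar, 12 x 12 mm square, 60 mm long along its own x axis; origin at its centre, lying on the bench 6 mm up. May be absent
- buffer: bystander: capped bottle, 60 mm diameter, 130 mm high; origin at centre of the underside
- tipbox: bystander: white and yellow pipette tip box, 120 x 85 x 65 mm; origin at centre of the underside
- tuberack: bystander: blue tube rack, 110 x 80 x 42 mm; origin at centre of the underside
- stop_spindle: the stop screw as a whole (spindle and head); origin at the centre of its lower end, z up (does not turn)

How it is judged:
By the outcome, as a careful person would: the job done as asked, in the order asked, and still so for the second after the job is handed in, with the robot touching nothing.
Of short1, short2, short3, long1, long2, long3 only 3 to 5 are there at a start; the rules pass over those that are not, and their reading is None.
At some moment in a run one of block, short1, short2, short3, long1, long2, long3 may be knocked a few centimetres aside while the robot is not near it.
It also fails if it takes over 210 s, if anything falls off the work surface, if the arm or the gripper's body presses on something with over 40 N, if the wrist force passes 120 N, or if a joint passes its speed limit or range.

## Working session

There is one attempt and no reset: what is moved stays moved. The work goes in short steps, Python scripts to look and compute and a tool call to move; the robot and the scene stay as the last step left them, time stands still between calls to the robot, and variables do not carry over. Pictures are saved under pics/ and viewed, at most 14 in all, crops included, and the job is handed in when it is done.

Besides the shell and the picture viewer there is one more tool, called after "Call:" by a JSON object that holds its "method" and its "body", one argument or row to a line. jog_arm: Moves the arm, as the interface text tells. Its arguments: {"type":"object","properties":{"deltas":{"type":"array"},"newtons":{"type":"number"}},"required":["deltas"]}

```bash
ls; mkdir -p pics; cat > h.py <<'E'
import numpy as np, cv2
from station import bot
from scipy.spatial.transform import Rotation as R
def rot(q): return R.from_quat([q[1],q[2],q[3],q[0]]).as_matrix()
def cam(n,save=None):
    c=bot.read_camera(n)
    if save: cv2.imwrite('pics/'+save,c['img'][:,:,::-1])
    return c
def att(c):
    a=np.array(c['attitude']); return rot(a) if a.size==4 else a
def px2w(c,u,v,z):
    d=att(c)@np.linalg.solve(np.array(c['K']),[u,v,1.]); e=np.array(c['eye'])
    return e+d*(z-e[2])/d[2]
def w2px(c,p):
    q=np.array(c['K'])@(att(c).T@(np.array(p)-c['eye'])); return q[:2]/q[2]
E
python3 - <<'E'
from h import *
for n in('top','scene'):
    c=cam(n,n+'0.png'); print(n,c['eye'],c['attitude'],np.array(c['K']).round(1).tolist())
print(bot.tip_reach,bot.get_obs())
E
```

```text
pics
top [ 0.35059545 -0.0099664   1.28330918] [ 0.06656962 -0.70114198  0.70646383 -0.06983745] [[496.5, 0.0, 313.5], [0.0, 496.5, 242.2], [0.0, 0.0, 1.0]]
scene [1.07382691 0.45474523 0.87349398] [-0.14965138  0.38583577  0.85153954 -0.32189381] [[464.0, 0.0, 316.6], [0.0, 464.0, 224.3], [0.0, 0.0, 1.0]]
0.022 {'t': 0.1, 'q': array([-1.37008903,  0.47771675,  0.02238277,  1.55636881, -0.01145352,
        1.10928977, -0.08307533]), 'joint_vel': array([-0.00082115, -0.00014195,  0.00070281, -0.00091579, -0.00051368,
       -0.0009383 ,  0.00048971]), 'joint_torque': array([ 3.00450978e-03, -5.97762108e+01,  1.61272768e+00, -2.81954849e+01,
        1.27598559e-02,  4.89197555e-03, -6.93186053e-06]), 'eef_pos': array([0.20503927, 0.64257793, 0.25241731]), 'tool_rot': array([-3.74410116e-05,  1.53776179e-01,  9.88105360e-01, -8.26412420e-04]), 'contact_force': array([ 0.50602508, -0.4865727 ,  0.03776328]), 'torque': array([ 0.03661445,  0.06949768, -0.01376253]), 'grasp_force': 0.0, 'gripper_width': 0.9996674812848525}
```

View pics/top0.png

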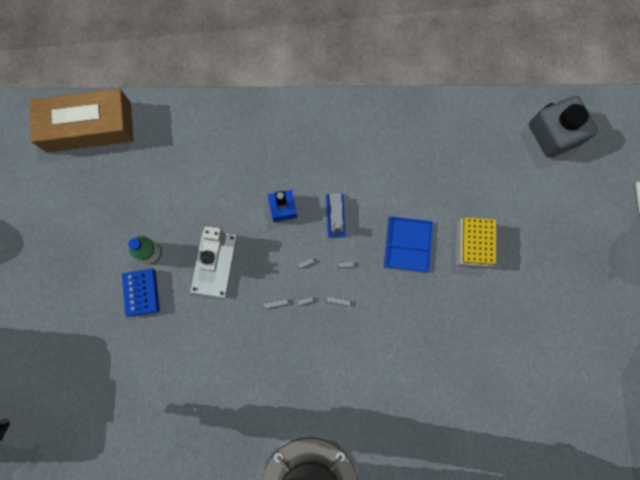

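View pics/scene0.png

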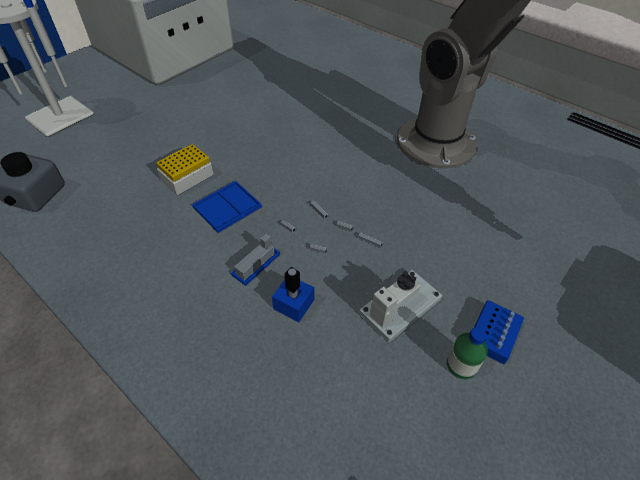

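The top view has world +x up and +y left. The press is at (213,262) with its open side towards the robot, the stand at (283,205), and the block in its rest at (336,215) with the tab towards the robot. The tray is at (409,244), and five spacers lie between (264,305) and (350,302). Next I'll measure them.

```bash
cat >> h.py <<'E'
def rect(c,mask,z,zmin=30,roi=None):
    out=[]
    if roi is not None:
        m=np.zeros_like(mask); m[roi[1]:roi[3],roi[0]:roi[2]]=mask[roi[1]:roi[3],roi[0]:roi[2]]; mask=m
    for k in cv2.findContours(mask,cv2.RETR_EXTERNAL,cv2.CHAIN_APPROX_NONE)[0]:
        if cv2.contourArea(k)<zmin: continue
        W=np.array([px2w(c,u,v,z)[:2] for u,v in k[:,0]],np.float32)
        (cx,cy),(w,h),a=cv2.minAreaRect(W*1000)
        if w<h: w,h,a=h,w,a+90
        M=cv2.moments(k); out.append((np.round([cx,cy,w,h],1).tolist(),round((a+90)%180-90,1),round(M['m10']/M['m00']),round(M['m01']/M['m00'])))
    return out
E
python3 - <<'E'
from h import *
c=cam('top'); im=c['img']; hsv=cv2.cvtColor(im,cv2.COLOR_RGB2HSV)
blue=cv2.inRange(hsv,(105,150,60),(130,255,255))
for z in(0.012,0.05): print('blue',z,*rect(c,blue,z,roi=(100,150,520,400)),sep='\n')
g=cv2.inRange(hsv,(0,0,135),(179,70,255))
print('grey',*rect(c,g,0.012,20,(180,180,400,330)),sep='\n')
cv2.imwrite('pics/top1.png',cv2.resize(im[170:320,170:450],None,fx=2.8,fy=2.8,interpolation=cv2.INTER_CUBIC)[:,:,::-1])
E
```

```text
blue
0.012
([472.9, 427.6, 112.3, 85.5], 8.7, 140, 292)
([599.2, 450.2, 31.7, 29.2], 89.6, 134, 244)
([593.8, -264.7, 136.0, 117.1], -7.4, 408, 244)
([672.5, -75.0, 115.8, 45.2], 2.3, 332, 222)
([699.3, 65.5, 77.4, 66.2], 11.4, 282, 207)
blue
0.05
([469.2, 414.5, 108.9, 83.0], 8.7, 140, 292)
([591.7, 436.5, 30.8, 28.3], 89.6, 134, 244)
([586.5, -257.1, 132.0, 113.6], -7.4, 408, 244)
([662.9, -73.1, 112.4, 43.8], 2.3, 332, 222)
([688.9, 63.2, 75.1, 64.2], 11.4, 282, 207)
grey
([442.4, 82.3, 56.8, 10.5], -79.1, 275, 303)
([448.1, 7.2, 35.3, 8.4], -74.5, 304, 300)
([448.3, -78.4, 58.4, 10.5], 78.3, 338, 300)
([542.5, -99.3, 33.7, 7.8], 89.6, 346, 264)
([546.1, 5.0, 37.5, 9.2], -68.4, 305, 262)
([546.9, 244.0, 166.8, 91.3], -9.2, 213, 273)
([608.1, 253.5, 73.0, 52.2], -11.8, 209, 239)
([687.3, -77.1, 90.9, 28.5], 1.9, 336, 209)
```

View pics/top1.png

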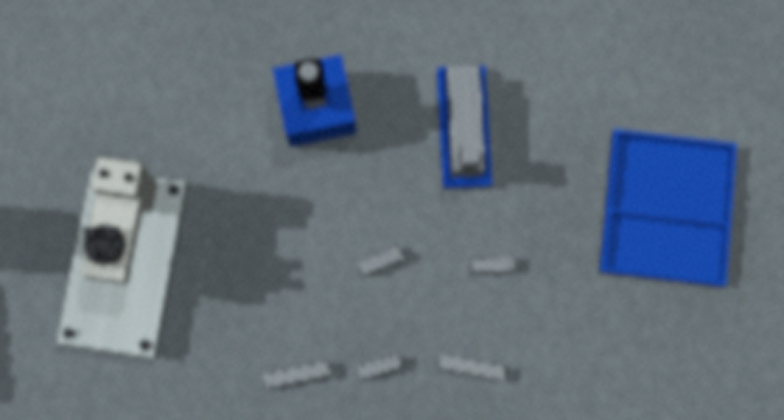

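The crop shows the press arm and screw head at about (104,243), the block with its tab low at (466,160), and the tray wall nearer the robot, so the upper bay is the long one. There are three short and two long spacers. I'll move over the block tab.

Call:
{"method": "jog_arm", "body": {
  "deltas": [
    [0.0237, -0.04, 0, 0, 0, 0.0194, 1],
    [0.0237, -0.04, 0, 0, 0, 0.0194, 1],
    [0.0237, -0.04, 0, 0, 0, 0.0194, 1],
    [0.0237, -0.04, 0, 0, 0, 0.0194, 1],
    [0.0237, -0.04, 0, 0, 0, 0.0194, 1],
    [0.0237, -0.04, 0, 0, 0, 0.0194, 1],
    [0.0237, -0.04, 0, 0, 0, 0.0194, 1],
    [0.0237, -0.04, 0, 0, 0, 0.0194, 1],
    [0.0237, -0.04, 0, 0, 0, 0.0194, 1]
  ]
}}

```text
t: 1.05
eef_pos: [0.419, 0.2812, 0.2533]
tool_rot: [-0.0, 0.067, 0.998, 0.0]
contact_force: [1.1, 0.6, 0.1]
gripper_width: 1.001
grasp_force: 0.0
```

Call:
{"method": "jog_arm", "body": {
  "deltas": [
    [0.0237, -0.04, 0, 0, 0, 0.0194, 1],
    [0.0237, -0.04, 0, 0, 0, 0.0194, 1],
    [0.0237, -0.04, 0, 0, 0, 0.0194, 1],
    [0.0237, -0.04, 0, 0, 0, 0.0194, 1],
    [0.0237, -0.04, 0, 0, 0, 0.0194, 1],
    [0.0237, -0.04, 0, 0, 0, 0.0194, 1],
    [0.0237, -0.04, 0, 0, 0, 0.0194, 1],
    [0.0237, -0.04, 0, 0, 0, 0.0194, 1],
    [0.0237, -0.04, 0, 0, 0, 0.0194, 1],
    [0, 0, 0, 0, 0, 0, 1]
  ]
}}

```text
t: 2.05
eef_pos: [0.633, -0.085, 0.2531]
tool_rot: [0.0, -0.016, 1.0, -0.002]
contact_force: [-0.2, -0.6, -0.2]
gripper_width: 1.003
grasp_force: 0.0
```

```bash
cat >> h.py <<'E'
def state():
    o=bot.get_obs(); r=rot(o['tool_rot']); y=np.degrees(np.arctan2(r[1,1],r[0,1]))
    print('t',round(o['t'],2),'tcp',(np.array(o['eef_pos'])*1000).round(1),'ytool',round(y,2),'tilt',np.degrees(r[:2,2]).round(2),'q',np.round(o['q'],2),'F',np.round(o['contact_force'],1),'T',np.round(o['torque'],3),'w',round(o['gripper_width'],3),'g',round(o['grasp_force'],1))
E
python3 - <<'E'
from h import *
state(); c=cam('wrist','w1.png'); print(c['eye'],c['K'],att(c).round(3))
print(w2px(c,c['eye']+0))if 0 else None
E
```

```text
t 2.05 tcp [633.  -85.  253.1] ytool 91.81 tilt [ 0.06 -0.27] q [-0.21  0.43  0.33  1.67 -0.15  1.07  1.77] F [-0.2 -0.6 -0.2] T [-0.028  0.06  -0.044] w 1.003 g 0.0
[ 0.55046711 -0.08819923  0.37401508] [[340.39455378   0.         316.2223891 ]
 [  0.         340.39455378 237.21714387]
 [  0.           0.           1.        ]] [[-0.031  0.946  0.322]
 [ 1.     0.031  0.006]
 [-0.005  0.322 -0.947]]
```

View pics/w1.png

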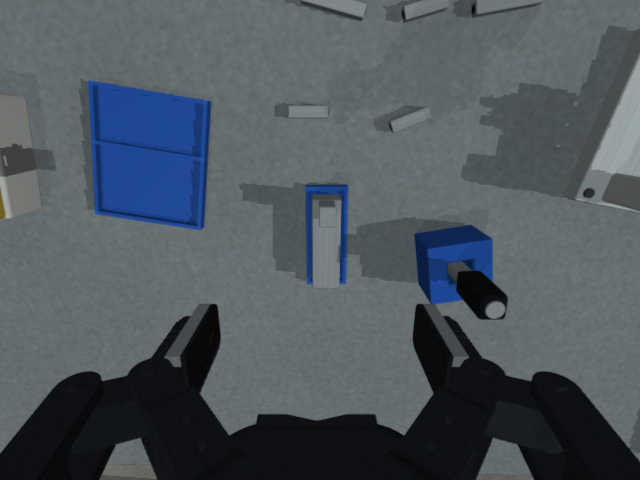

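The wrist view looks back towards +x. It shows the block at (327,245) with its tab at (328,212), the rest around it, the stand and driver at (460,265), the tray at (150,155), and the spacers at the top. I'll measure all of them from here.

```bash
python3 - <<'E'
from h import *
c=cam('wrist'); im=c['img']; hsv=cv2.cvtColor(im,cv2.COLOR_RGB2HSV)
blue=cv2.inRange(hsv,(105,130,50),(130,255,255))
print('rest',rect(c,blue,.010,200,(295,170,360,300)))
print('tray',rect(c,blue,.012,200,(70,70,230,240)))
print('stand',rect(c,blue,.05,200,(400,220,510,310)))
g=cv2.inRange(hsv,(0,0,125),(179,60,255))
print('block',rect(c,g,.034,100,(306,190,348,300)))
print('spacers',rect(c,g,.012,100,(250,0,560,150)))
cv2.imwrite('pics/w2.png',cv2.resize(im[180:330,280:520],None,fx=3.2,fy=3.2,interpolation=cv2.INTER_CUBIC)[:,:,::-1])
E
```

```text
rest [([672.9, -75.0, 116.6, 45.9], 2.1, 323, 224)]
tray [([594.3, -263.2, 136.0, 119.5], -7.4, 144, 156)]
stand [([686.6, 57.3, 83.3, 75.9], 11.3, 446, 260)]
block [([678.0, -75.0, 92.3, 27.9], 1.5, 322, 251)]
spacers [([545.5, 4.6, 37.8, 9.8], -67.6, 405, 121), ([540.8, -98.2, 38.1, 9.4], -88.1, 304, 112), ([450.3, -1.9, 19.4, 9.9], -71.7, 409, 10), ([446.9, -77.2, 58.2, 10.4], 78.1, 337, 6)]
```

View pics/w2.png

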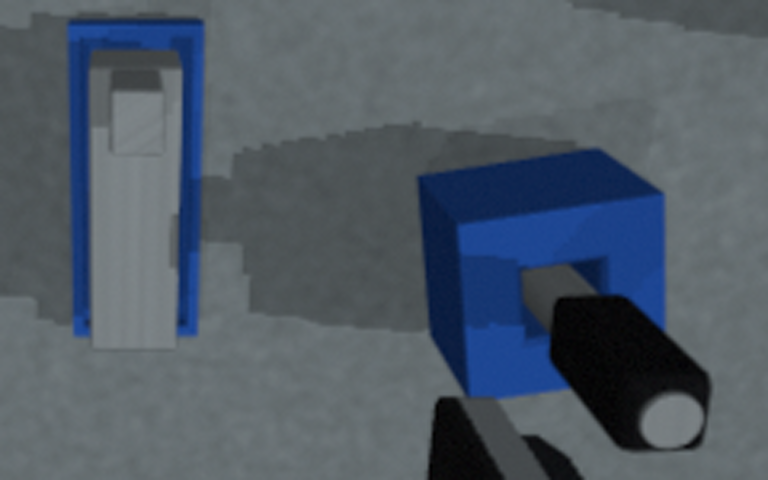

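The crop shows the tab top at crop (111–165, 90–155) and the bar's far end at crop row 349. The driver stands in the stand, with its handle top around crop (670,415).

```bash
python3 - <<'E'
from h import *
c=cam('wrist')
f=lambda u,v,z:(px2w(c,280+u/3.2,180+v/3.2,z)*1000).round(1)[:2]
print('tab',f(111,90,.064),f(165,90,.064),f(165,155,.064),f(111,155,.064))
print('bar end',f(92,349,.034),f(177,349,.034), 'bar near',f(89,67,.034),f(182,67,.034))
print('stand top',f(458,223,.05),f(664,193,.05),f(470,398,.05))
print('driver top',f(671,418,.121), f(640,440,.121),f(707,440,.121))
E
```

```text
tab [625.3 -81.2] [624.8 -65.4] [644.6 -64.4] [645.2 -80.5]
bar end [725.1 -84.3] [724.  -54.9] bar near [625.5 -88.3] [624.4 -58.8]
stand top [668.   30.6] [655.5  93.9] [730.4  43.2]
driver top [694.7  69.6] [701.6  62.7] [700.9  80.5]
```

Call:
{"method": "jog_arm", "body": {
  "deltas": [
    [0, 0, 0, 0, 0, 0, 1],
    [0, 0, 0, 0, 0, 0, 1]
  ]
}}

```text
t: 2.4
eef_pos: [0.6314, -0.0751, 0.2533]
tool_rot: [-0.0, -0.021, 1.0, 0.0]
contact_force: [0.2, -0.4, -0.1]
gripper_width: 1.003
grasp_force: 0.0
```

Call:
{"method": "jog_arm", "body": {
  "deltas": [
    [0.0017, 0.0022, -0.04, 0, 0, 0, 1],
    [0.0017, 0.0022, -0.04, 0, 0, 0, 1],
    [0, 0, -0.04, 0, 0, 0, 1],
    [0, 0, -0.03, 0, 0, 0, 1],
    [0, 0, -0.02, 0, 0, 0, 1],
    [0, 0, -0.012, 0, 0, 0, 1],
    [0, 0, 0, 0, 0, 0, 0.7],
    [0, 0, 0, 0, 0, 0, 0.5],
    [0, 0, 0, 0, 0, 0, 0.5]
  ],
  "newtons": 40
}}

```text
t: 3.3
eef_pos: [0.6362, -0.0725, 0.0729]
tool_rot: [0.001, -0.02, 1.0, -0.0]
contact_force: [-0.8, 1.0, -0.7]
gripper_width: 0.511
grasp_force: 0.0
```

```bash
python3 - <<'E'
from h import *
state(); cam('wrist','w3.png')
E
```

```text
t 3.3 tcp [636.2 -72.5  72.9] ytool 92.32 tilt [0.15 0.  ] q [-0.17  0.64  0.26  1.79 -0.23  0.74  1.82] F [-0.8  1.  -0.7] T [ 0.024  0.005 -0.038] w 0.511 g 0.0
```

View pics/w3.png

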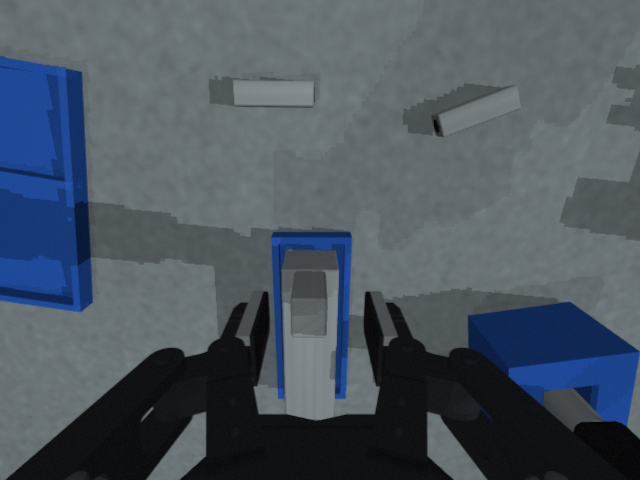

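The pads sit either side of the tab at columns 268 and 365. The tab top spans columns 293–328 and rows 272–335, so it's slightly left of the jaw centre.

```bash
python3 - <<'E'
from h import *
c=cam('wrist')
for p in((293,272),(327,272),(328,335),(291,335)): print((px2w(c,*p,.064)*1000).round(1))
print('bar near',px2w(c,282,266,.034),px2w(c,338,266,.034)); state()
E
```

```text
[613.4 -84.3  64. ]
[612.8 -70.1  64. ]
[643.6 -68.2  64. ]
[644.2 -84.6  64. ]
bar near [ 0.62417794 -0.09166094  0.034     ] [ 0.62303222 -0.0631171   0.034     ]
t 3.4 tcp [636.  -72.5  72.7] ytool 92.32 tilt [0.13 0.  ] q [-0.17  0.64  0.26  1.79 -0.23  0.74  1.82] F [ 0.1 -0.1  0.2] T [ 0.    -0.002  0.003] w 0.5 g 0.0
```

Call:
{"method": "jog_arm", "body": {
  "deltas": [
    [-0.0015, -0.0035, 0, 0, 0, 0, 0.5],
    [0, 0, -0.01, 0, 0, 0, 0.5],
    [0, 0, -0.004, 0, 0, 0, 0.5],
    [0, 0, 0, 0, 0, 0, 0],
    [0, 0, 0, 0, 0, 0, 0],
    [0, 0, 0, 0, 0, 0, 0],
    [0, 0, 0, 0, 0, 0, 0],
    [0, 0, 0, 0, 0, 0, 0],
    [0, 0, 0, 0, 0, 0, 0]
  ],
  "newtons": 60
}}

```text
t: 4.3
eef_pos: [0.6334, -0.0759, 0.0572]
tool_rot: [-0.0, -0.02, 1.0, 0.0]
contact_force: [0.0, 0.1, -1.9]
gripper_width: 0.175
grasp_force: 58.4
```

Call:
{"method": "jog_arm", "body": {
  "deltas": [
    [0, 0, 0.01, 0, 0, 0, 0],
    [0, 0, 0.02, 0, 0, 0, 0],
    [0, 0, 0.03, 0, 0, 0, 0],
    [0, 0, 0.03, 0, 0, 0, 0],
    [0, 0, 0.02, 0, 0, 0, 0],
    [0, 0, 0, 0, 0, 0, 0]
  ]
}}

```text
t: 4.9
eef_pos: [0.6358, -0.0764, 0.1713]
tool_rot: [0.003, -0.02, 1.0, -0.0]
contact_force: [0.6, -0.2, -2.4]
gripper_width: 0.177
grasp_force: 58.7
```

```bash
python3 - <<'E'
from h import *
state()
c=cam('top'); im=c['img']; hsv=cv2.cvtColor(im,cv2.COLOR_RGB2HSV)
g=cv2.inRange(hsv,(0,0,135),(179,70,255))
print('press bed',rect(c,g,.02,100,(180,210,245,310)))
print('spacers',rect(c,g,.012,20,(250,250,365,320)))
# screw head dark blob
d=cv2.inRange(hsv,(0,0,0),(179,255,70)); print('head',rect(c,d,.11,40,(190,235,225,275)))
E
```

```text
t 4.9 tcp [635.8 -76.4 171.3] ytool 92.3 tilt [ 0.39 -0.  ] q [-0.2   0.51  0.31  1.74 -0.19  0.91  1.79] F [ 0.6 -0.2 -2.4] T [-0.067  0.081 -0.005] w 0.177 g 58.7
press bed [([545.8, 243.4, 166.7, 93.7], -9.1, 213, 273), ([605.6, 252.6, 77.9, 52.7], -9.1, 209, 239)]
spacers [([441.2, 84.5, 57.1, 9.9], -81.5, 274, 303)]
head [([544.8, 238.5, 28.7, 27.1], -88.2, 207, 257)]
```

Call:
{"method": "jog_arm", "body": {
  "deltas": [
    [-0.0234, 0.0344, 0, 0, 0, -0.02, 0],
    [-0.0234, 0.0344, 0, 0, 0, -0.02, 0],
    [-0.0234, 0.0344, 0, 0, 0, -0.02, 0],
    [-0.0234, 0.0344, 0, 0, 0, -0.02, 0],
    [-0.0234, 0.0344, 0, 0, 0, -0.02, 0],
    [-0.0234, 0.0344, 0, 0, 0, -0.02, 0],
    [-0.0234, 0.0344, 0, 0, 0, -0.02, 0],
    [-0.0234, 0.0344, 0, 0, 0, -0.02, 0],
    [-0.0234, 0.0344, 0, 0, 0, -0.02, 0],
    [-0.0234, 0.0344, 0, 0, 0, -0.02, 0]
  ]
}}

```text
t: 5.95
eef_pos: [0.3976, 0.2686, 0.1662]
tool_rot: [-0.001, 0.08, 0.997, -0.001]
contact_force: [0.7, 0.1, -2.8]
gripper_width: 0.178
grasp_force: 58.9
```

Call:
{"method": "jog_arm", "body": {
  "deltas": [
    [0, 0, 0, 0, 0, 0, 0],
    [0, 0, 0, 0, 0, 0, 0],
    [0, 0, 0, 0, 0, 0, 0],
    [0, 0, 0, 0, 0, 0, 0]
  ]
}}

```text
t: 6.35
eef_pos: [0.4002, 0.2665, 0.1669]
tool_rot: [-0.0, 0.081, 0.997, -0.0]
contact_force: [-0.8, -1.2, -3.1]
gripper_width: 0.177
grasp_force: 59.1
```

```bash
python3 - <<'E'
from h import *
state(); c=cam('wrist','w4.png'); cam('scene','s4.png')
E
```

```text
t 6.35 tcp [400.2 266.5 166.9] ytool 80.71 tilt [-0.02 -0.05] q [-0.93  0.27  0.25  2.11 -0.1   0.77  0.79] F [-0.8 -1.2 -3.1] T [0.014 0.074 0.003] w 0.177 g 59.1
```

View pics/w4.png

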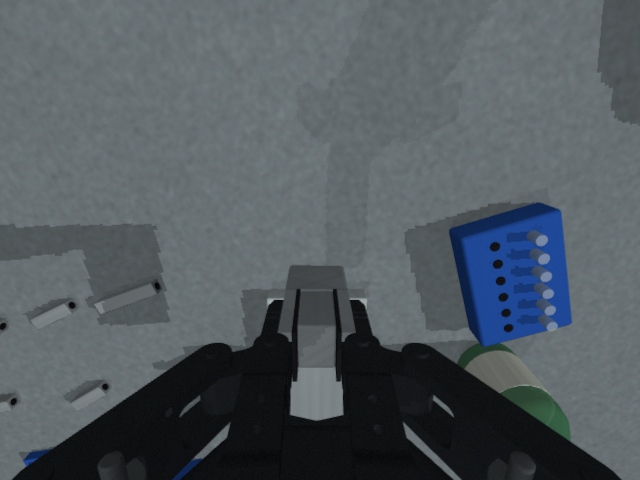

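The gripper hides most of the press. The bed's near edge shows at row 298, with corners near columns 268 and 367. The tube rack and bottle are well clear to the right.

```bash
python3 - <<'E'
from h import *
c=cam('wrist'); im=c['img']
g=cv2.cvtColor(im,cv2.COLOR_RGB2GRAY).astype(int)
for r in (299,302,305): print(r,g[r,260:290].tolist(),g[r,345:372].tolist())
print([g[292:306,k].tolist() for k in(273,362)])
t=cam('top')
for p in((57,345),(154,356),(185,180)): print('top',(px2w(t,170+p[0]/2.8,170+p[1]/2.8,.02)*1000).round(1))
s=cam('scene'); k=s['img'][250:350,340:460]; cv2.imwrite('pics/s5.png',cv2.resize(k,None,fx=5,fy=5,interpolation=cv2.INTER_CUBIC)[:,:,::-1])
E
```

```text
299 [85, 85, 85, 84, 85, 86, 107, 144, 160, 162, 163, 162, 160, 155, 138, 137, 135, 132, 134, 136, 137, 138, 139, 126, 76, 75, 76, 77, 76, 76] [76, 76, 77, 76, 97, 134, 135, 134, 134, 131, 132, 135, 138, 137, 143, 159, 158, 158, 159, 158, 159, 153, 115, 117, 116, 117, 115]
302 [85, 84, 85, 86, 87, 88, 108, 151, 173, 174, 170, 133, 41, 16, 16, 17, 16, 15, 16, 19, 17, 16, 31, 60, 77, 75, 74, 75, 77, 77] [78, 76, 76, 76, 70, 39, 17, 13, 16, 17, 18, 18, 15, 14, 17, 31, 89, 150, 160, 166, 165, 151, 111, 111, 111, 112, 111]
305 [86, 88, 87, 88, 88, 85, 98, 132, 106, 17, 16, 18, 16, 13, 14, 17, 15, 16, 18, 17, 15, 17, 45, 76, 76, 76, 76, 75, 76, 75] [75, 76, 76, 76, 76, 65, 21, 17, 14, 17, 16, 16, 16, 18, 16, 15, 18, 18, 16, 84, 147, 134, 106, 111, 112, 113, 112]
[[89, 91, 90, 92, 94, 103, 132, 155, 128, 42, 16, 15, 19, 13], [91, 92, 95, 94, 94, 102, 135, 158, 166, 165, 150, 72, 16, 18]]
top [467.9 296.7  20. ]
top [457.3 208.6  20. ]
top [620.1 184.1  20. ]
```

View pics/s5.png

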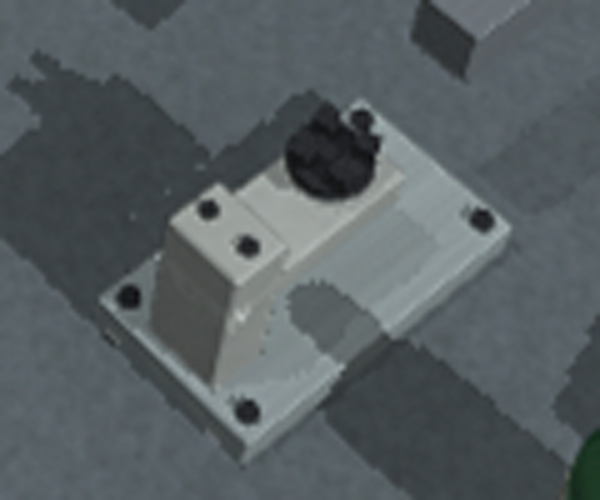

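The scene crop shows the bed's top-face corners at crop (365,100), (512,230), (246,447) and (100,298), and the screw head at (332,160).

```bash
python3 - <<'E'
from h import *
c=cam('wrist'); s=cam('scene')
for u in(266.5,366.5): print('wrist',(px2w(c,u,297.5,0)*1000).round(1),(px2w(c,u,297.5,.02)*1000).round(1))
P=[(px2w(s,340+a/5,250+b/5,.02)*1000).round(1)[:2] for a,b in((365,100),(512,230),(246,447),(100,298))]
print(P,np.mean(P,0))
print('head',px2w(s,340+332/5,250+160/5,.109))
E
```

```text
wrist [467.3 207.5   0. ] [457.  212.5  20. ]
wrist [482.6 301.4   0. ] [471.2 299.9  20. ]
[array([459.5, 215.7]), array([475.8, 301.9]), array([636.7, 274.9]), array([620.7, 188.4])] [548.175 245.225]
head [0.55698585 0.24698869 0.109     ]
```

Call:
{"method": "jog_arm", "body": {
  "deltas": [
    [0.005, -0.0005, -0.03, 0, 0, 0, 0],
    [0.005, -0.0005, -0.03, 0, 0, 0, 0],
    [0, 0, -0.02, 0, 0, 0, 0],
    [0, 0, -0.01, 0, 0, 0, 0],
    [0, 0, 0, 0, 0, 0, 0],
    [0, 0, 0, 0, 0, 0, 0],
    [0, 0, 0, 0, 0, 0, 0]
  ]
}}

```text
t: 7.4
eef_pos: [0.4103, 0.2676, 0.0784]
tool_rot: [0.001, 0.08, 0.997, 0.001]
contact_force: [0.7, 0.0, -2.8]
gripper_width: 0.182
grasp_force: 59.1
```

Call:
{"method": "jog_arm", "body": {
  "deltas": [
    [0, 0, -0.0035, 0, 0, 0, 0],
    [0.005, -0.001, 0, 0, 0, 0, 0],
    [0.01, -0.0018, 0, 0, 0, 0, 0],
    [0.012, -0.002, 0, 0, 0, 0, 0],
    [0.012, -0.002, 0, 0, 0, 0, 0],
    [0.012, -0.002, 0, 0, 0, 0, 0],
    [0.012, -0.002, 0, 0, 0, 0, 0],
    [0.008, -0.0015, 0, 0, 0, 0, 0],
    [0.003, -0.0005, 0, 0, 0, 0, 0],
    [0, 0, 0, 0, 0, 0, 0]
  ]
}}

```text
t: 8.4
eef_pos: [0.484, 0.254, 0.0737]
tool_rot: [-0.0, 0.08, 0.997, -0.0]
contact_force: [-0.2, -0.6, -2.5]
gripper_width: 0.175
grasp_force: 59.1
```

```bash
python3 - <<'E'
from h import *
state(); s=cam('scene'); k=s['img'][230:350,330:480]; cv2.imwrite('pics/s6.png',cv2.resize(k,None,fx=5,fy=5,interpolation=cv2.INTER_CUBIC)[:,:,::-1])
E
```

```text
t 8.4 tcp [484.  254.   73.7] ytool 80.82 tilt [-0.01 -0.  ] q [-0.76  0.52  0.21  2.01 -0.18  0.63  0.97] F [-0.2 -0.6 -2.5] T [0.025 0.158 0.024] w 0.175 g 59.1
```

View pics/s6.png

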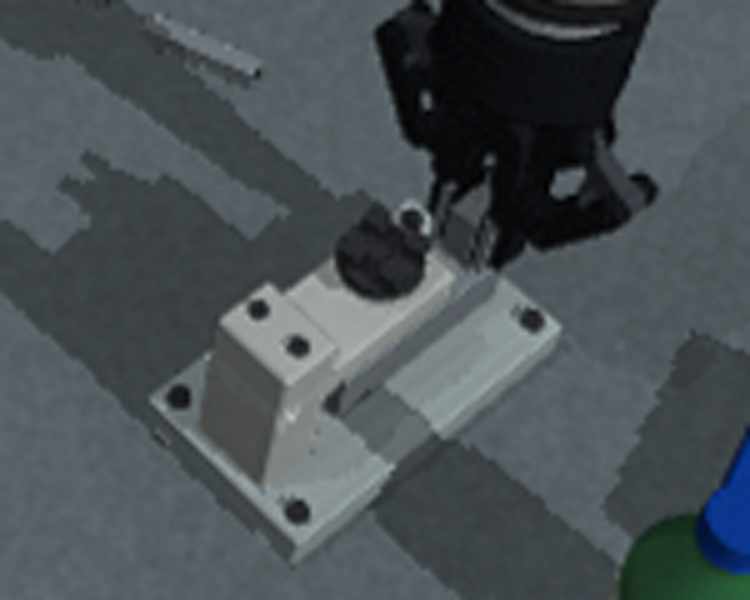

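The bar is under the screw and parallel to the bed. I'll lower it and release.

Call:
{"method": "jog_arm", "body": {
  "deltas": [
    [0, 0, -0.001, 0, 0, 0, 0],
    [0, 0, -0.001, 0, 0, 0, 0],
    [0, 0, 0, 0, 0, 0, 0]
  ]
}}

```text
t: 8.75
eef_pos: [0.483, 0.2544, 0.0729]
tool_rot: [-0.0, 0.079, 0.997, 0.0]
contact_force: [-4.0, -1.2, 11.9]
gripper_width: 0.172
grasp_force: 61.2
```

Call:
{"method": "jog_arm", "body": {
  "deltas": [
    [0, 0, 0, 0, 0, 0, 0.2],
    [0, 0, 0, 0, 0, 0, 0.3],
    [0, 0, 0, 0, 0, 0, 0.45],
    [0, 0, 0, 0, 0, 0, 0.45],
    [0, 0, 0.01, 0, 0, 0, 0.45],
    [0, 0, 0.03, 0, 0, 0, 0.5],
    [0, 0, 0.04, 0, 0, 0, 0.5],
    [0, 0, 0.04, 0, 0, 0, 0.5],
    [0, 0, 0.04, 0, 0, 0, 0.5],
    [0, 0, 0.04, 0, 0, 0, 0.5]
  ]
}}

```text
t: 9.75
eef_pos: [0.4834, 0.2538, 0.2742]
tool_rot: [0.0, 0.08, 0.997, 0.0]
contact_force: [1.6, 0.4, -0.6]
gripper_width: 0.497
grasp_force: 0.0
```

Call:
{"method": "jog_arm", "body": {
  "deltas": [
    [-0.03, 0.005, 0, 0, 0, 0, 0.5],
    [-0.03, 0.005, 0, 0, 0, 0, 0.5],
    [-0.03, 0.005, 0, 0, 0, 0, 0.5],
    [-0.02, 0.003, 0, 0, 0, 0, 0.5],
    [0, 0, 0, 0, 0, 0, 0.5],
    [0, 0, 0, 0, 0, 0, 0.5],
    [0, 0, 0, 0, 0, 0, 0.5]
  ]
}}

```text
t: 10.45
eef_pos: [0.3747, 0.2719, 0.2722]
tool_rot: [0.0, 0.08, 0.997, 0.0]
contact_force: [0.1, 0.2, 0.0]
gripper_width: 0.499
grasp_force: 0.0
```

```bash
python3 - <<'E'
from h import *
state(); c=cam('wrist'); np.save('wc.npy',c,allow_pickle=True)
p=w2px(c,(.5485,.2432,.109)); print(p); u,v=p.astype(int)
k=c['img'][max(0,v-75):v+75,u-90:u+90]; print(u-90,max(0,v-75)); cv2.imwrite('pics/w7.png',cv2.resize(k,None,fx=4.2,fy=4.0,interpolation=cv2.INTER_CUBIC)[:,:,::-1])
E
```

```text
t 10.45 tcp [374.7 271.9 272.2] ytool 80.78 tilt [0.05 0.02] q [-0.97  0.1   0.22  2.03 -0.02  1.01  0.68] F [0.1 0.2 0. ] T [0.01  0.008 0.03 ] w 0.499 g 0.0
[316.80188219 385.34708946]
226 310
```

View pics/w7.png

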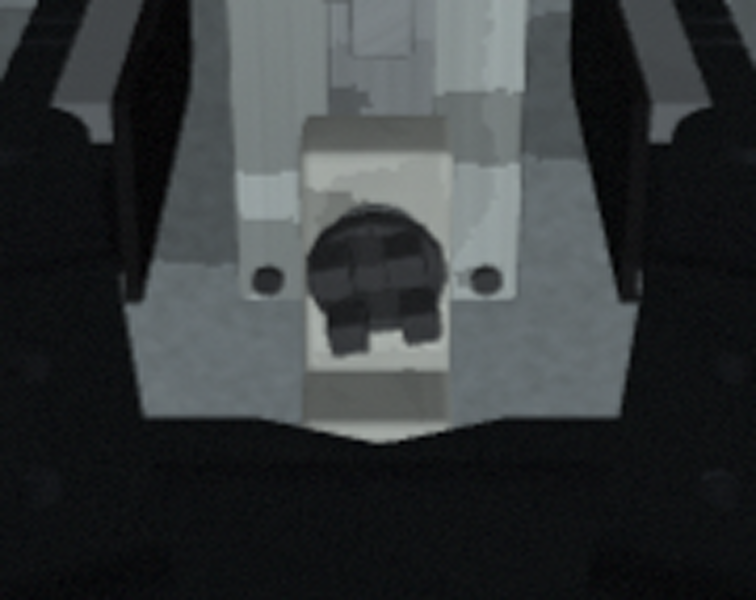

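The slotted head is at crop (376,280) and turned slightly, the stop arm is at (377,260), and the block bar runs underneath. I'll enhance the head.

```bash
python3 - <<'E'
from h import *
c=np.load('wc.npy',allow_pickle=True).item()
k=c['img'][355:402,295:338].astype(float); k=np.clip((k-15)*4,0,255).astype(np.uint8)
cv2.imwrite('pics/w8.png',cv2.resize(k,None,fx=12,fy=12,interpolation=cv2.INTER_CUBIC)[:,:,::-1])
E
```

```text
(no output)
```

View pics/w8.png

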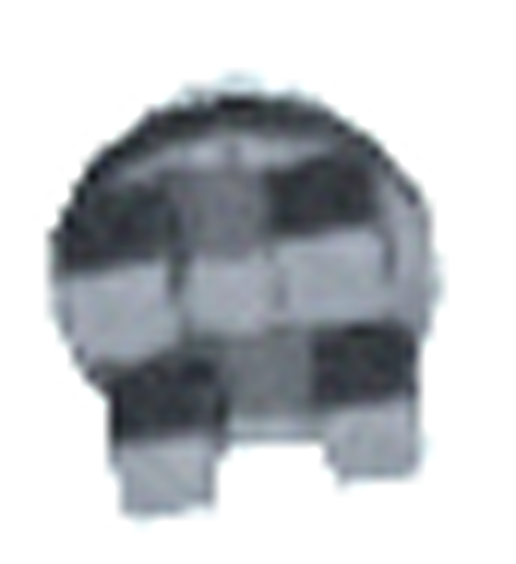

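Post tops are at crop (122,312), (330,280), (167,475) and (375,440), at scale 12 with origin (295,355).

```bash
python3 - <<'E'
from h import *
c=np.load('wc.npy',allow_pickle=True).item()
P=[px2w(c,295+a/12-.5,355+b/12-.5,.109)[:2]*1000 for a,b in((122,312),(330,280),(167,475),(375,440))]
P=np.array(P);print(P.round(1),'c',P.mean(0).round(1))
a=lambda v:round(float(np.degrees(np.arctan2(v[1],v[0]))),1)
print(a(P[1]-P[0]),a(P[3]-P[2]),a(P[2]-P[0]),a(P[3]-P[1]))
# bed far corners (crop bed far edge row 298; cols 238,518), z .02; arm tip
for u,v in((238,298),(518,298)): print((px2w(c,226+u/4.2,310+v/4,.02)*1000).round(1))
for u,v in((303,152),(449,152)): print('armend',(px2w(c,226+u/4.2,310+v/4,.085)*1000).round(1))
E
```

```text
[[540.4 231.9]
 [539.9 250. ]
 [558.3 232.7]
 [557.4 251.2]] c [549.  241.4]
91.5 92.6 2.8 3.9
[619.6 184.9  20. ]
[634.2 274.2  20. ]
armend [517.7 227.9  85. ]
armend [523.7 264.8  85. ]
```

Call:
{"method": "jog_arm", "body": {
  "deltas": [
    [0.0231, -0.0284, 0, 0, 0, 0.0447, 0.5],
    [0.0231, -0.0284, 0, 0, 0, 0.0447, 0.5],
    [0.0231, -0.0284, 0, 0, 0, 0.0447, 0.5],
    [0.0231, -0.0284, 0, 0, 0, 0.0447, 0.6],
    [0.0231, -0.0284, 0, 0, 0, 0.0447, 0.7],
    [0.0231, -0.0284, 0, 0, 0, 0.0447, 0.8],
    [0.0231, -0.0284, 0, 0, 0, 0.0447, 0.8],
    [0.0231, -0.0284, 0, 0, 0, 0.0447, 0.8],
    [0, 0, 0, 0, 0, 0, 0.8],
    [0, 0, 0, 0, 0, 0, 0.8]
  ]
}}

```text
t: 11.5
eef_pos: [0.559, 0.0436, 0.2714]
tool_rot: [-0.0, -0.097, 0.995, -0.0]
contact_force: [-0.6, 0.2, 0.2]
gripper_width: 0.805
grasp_force: 0.0
```

Call:
{"method": "jog_arm", "body": {
  "deltas": [
    [0, 0, 0, 0, 0, 0, 0.8],
    [0, 0, 0, 0, 0, 0, 0.8]
  ]
}}

```text
t: 11.7
eef_pos: [0.558, 0.0462, 0.2717]
tool_rot: [-0.0, -0.1, 0.995, 0.0]
contact_force: [-0.1, -0.4, 0.5]
gripper_width: 0.802
grasp_force: 0.0
```

```bash
python3 - <<'E'
from h import *
state(); c=cam('wrist'); np.save('wc.npy',c,allow_pickle=True)
p=w2px(c,(.693,.066,.06)); print(p); u,v=p.astype(int); u0,v0=u-75,min(v-60,360)
k=c['img'][v0:v0+120,u0:u0+150]; print(u0,v0); cv2.imwrite('pics/w9.png',cv2.resize(k,None,fx=5,fy=5,interpolation=cv2.INTER_CUBIC)[:,:,::-1])
E
```

```text
t 11.7 tcp [558.   46.2 271.7] ytool 101.44 tilt [-0.03  0.02] q [-0.52  0.28  0.4   1.84 -0.12  1.05  1.7 ] F [-0.1 -0.4  0.5] T [-0.011  0.    -0.009] w 0.802 g 0.0
[310.71114    326.08266829]
235 266
```

View pics/w9.png

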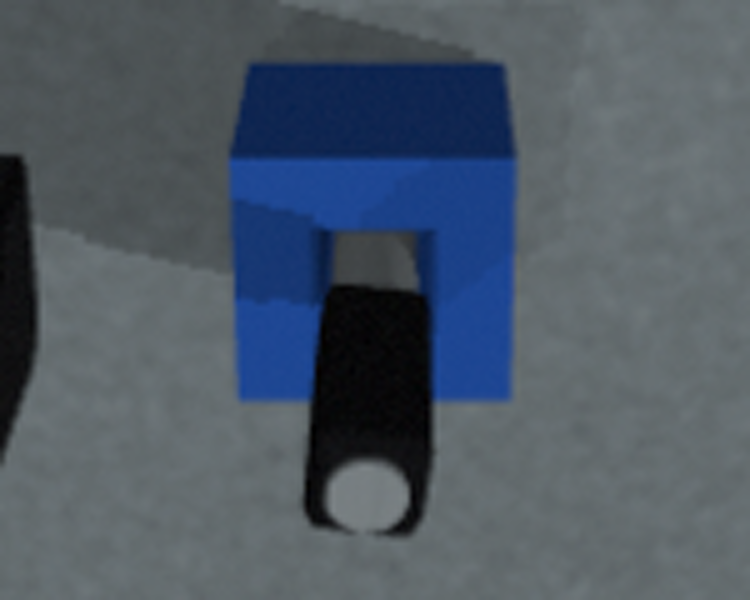

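The stand's top corners are at crop (232,157), (516,157), (513,400) and (238,400), the hole's left and right edges at 318 and 437, and the driver's end cap at (368,495). It's well aligned with the jaws.

```bash
python3 - <<'E'
from h import *
c=np.load('wc.npy',allow_pickle=True).item()
f=lambda u,v,z:(px2w(c,235+u/5-.4,266+v/5-.4,z)*1000)[:2]
P=np.array([f(u,v,.05) for u,v in((232,157),(516,157),(513,400),(238,400))]); print(P.round(1),P.mean(0).round(1))
d=P[1]-P[0];print(np.degrees(np.arctan2(d[1],d[0])))
print('cap',f(368,495,.121).round(1)); h=[f(327,287,.066),f(427,295,.066)];print('handle bottom edge',h,np.degrees(np.arctan2(*(h[1]-h[0])[::-1])))
E
```

```text
[[668.8  26.9]
 [656.1  89.8]
 [719.7 103.3]
 [732.6  39. ]] [694.3  64.7]
101.3987725374757
cap [696.2  65.1]
handle bottom edge [array([687.57150936,  52.9306052 ]), array([685.20182443,  75.0623463 ])] 96.1114773862076
```

Call:
{"method": "jog_arm", "body": {
  "deltas": [
    [0.04, 0.006, 0, 0, 0, 0, 0.8],
    [0.04, 0.006, 0, 0, 0, 0, 0.8],
    [0.04, 0.005, -0.03, 0, 0, 0, 0.8],
    [0.017, 0.002, -0.03, 0, 0, 0, 0.8],
    [0, 0, -0.04, 0, 0, 0, 0.8],
    [0, 0, -0.03, 0, 0, 0, 0.8],
    [0, 0, -0.03, 0, 0, 0, 0.8],
    [0, 0, -0.019, 0, 0, 0, 0.8],
    [0, 0, 0, 0, 0, 0, 0.8],
    [0, 0, 0, 0, 0, 0, 0.8]
  ]
}}

```text
t: 12.75
eef_pos: [0.6953, 0.0647, 0.0934]
tool_rot: [0.0, -0.099, 0.995, 0.0]
contact_force: [0.8, -0.3, 0.4]
gripper_width: 0.798
grasp_force: 0.0
```

Call:
{"method": "jog_arm", "body": {
  "deltas": [
    [0, 0, 0, 0, 0, 0, 0],
    [0, 0, 0, 0, 0, 0, 0],
    [0, 0, 0, 0, 0, 0, 0],
    [0, 0, 0, 0, 0, 0, 0],
    [0, 0, 0, 0, 0, 0, 0],
    [0, 0, 0, 0, 0, 0, 0]
  ],
  "newtons": 70
}}

```text
t: 13.35
eef_pos: [0.696, 0.0644, 0.0943]
tool_rot: [0.001, -0.099, 0.995, 0.0]
contact_force: [-0.5, 0.7, 6.2]
gripper_width: 0.277
grasp_force: 68.6
```

```bash
python3 -c "
from h import *
state()"
```

```text
t 13.35 tcp [696.   64.4  94.3] ytool 101.35 tilt [0.1  0.05] q [-0.4   0.7   0.33  1.63 -0.28  0.86  1.81] F [-0.5  0.7  6.2] T [0.282 0.323 0.004] w 0.277 g 68.6
```

Call:
{"method": "jog_arm", "body": {
  "deltas": [
    [0, 0, 0.02, 0, 0, 0, 0],
    [0, 0, 0.03, 0, 0, 0, 0],
    [0, 0, 0.04, 0, 0, 0, 0],
    [0, 0, 0.04, 0, 0, 0, 0],
    [0, 0, 0.02, 0, 0, 0, 0],
    [0, 0, 0, 0, 0, 0, 0]
  ]
}}

```text
t: 13.95
eef_pos: [0.697, 0.0636, 0.2469]
tool_rot: [0.003, -0.099, 0.995, 0.0]
contact_force: [-0.1, 0.4, -2.3]
gripper_width: 0.272
grasp_force: 68.8
```

Call:
{"method": "jog_arm", "body": {
  "deltas": [
    [-0.0147, 0.0177, 0, 0, 0, 0.142, 0],
    [-0.0147, 0.0177, 0, 0, 0, 0.142, 0],
    [-0.0147, 0.0177, 0, 0, 0, 0.142, 0],
    [-0.0147, 0.0177, 0, 0, 0, 0.142, 0],
    [-0.0147, 0.0177, 0, 0, 0, 0.142, 0],
    [-0.0147, 0.0177, 0, 0, 0, 0.142, 0],
    [-0.0147, 0.0177, 0, 0, 0, 0.142, 0],
    [-0.0147, 0.0177, 0, 0, 0, 0.142, 0],
    [-0.0147, 0.0177, 0, 0, 0, 0.142, 0],
    [-0.0147, 0.0177, 0, 0, 0, 0.142, 0]
  ]
}}

```text
t: 14.95
eef_pos: [0.5466, 0.2412, 0.2412]
tool_rot: [0.001, 0.726, -0.688, -0.0]
contact_force: [-0.5, 0.7, -1.8]
gripper_width: 0.27
grasp_force: 68.9
```

Call:
{"method": "jog_arm", "body": {
  "deltas": [
    [0, 0, 0, 0, 0, 0, 0],
    [0, 0, 0, 0, 0, 0, 0],
    [0, 0, 0, 0, 0, 0, 0]
  ]
}}

```text
t: 15.25
eef_pos: [0.5485, 0.2396, 0.2421]
tool_rot: [0.001, 0.723, -0.691, 0.0]
contact_force: [-0.0, -0.5, -1.4]
gripper_width: 0.271
grasp_force: 68.8
```

```bash
python3 - <<'E'
from h import *
state(); cam('wrist','w10.png')
s=cam('scene','s10.png'); k=s['img'][180:350,330:480]; cv2.imwrite('pics/s11.png',cv2.resize(k,None,fx=3.5,fy=3.5,interpolation=cv2.INTER_CUBIC)[:,:,::-1])
E
```

```text
t 15.25 tcp [548.5 239.6 242.1] ytool -177.45 tilt [-0.05 -0.07] q [-0.54  0.36  0.03  1.76 -0.01  1.02  2.68] F [-0.  -0.5 -1.4] T [-0.056 -0.051  0.02 ] w 0.271 g 68.8
```

View pics/s11.png

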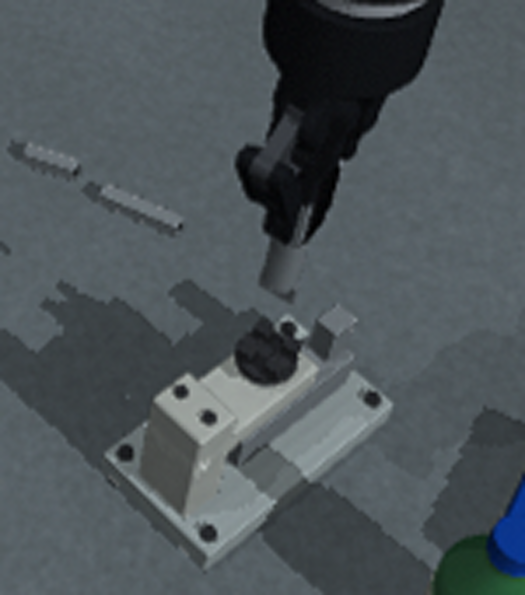

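Call:
{"method": "jog_arm", "body": {
  "deltas": [
    [0, 0.002, -0.01, 0, 0, 0, 0],
    [0, 0, -0.015, 0, 0, 0, 0],
    [0, 0, -0.01, 0, 0, 0, 0],
    [0, 0, -0.005, 0, 0, 0, 0],
    [0, 0, 0, 0, 0, 0, 0],
    [0, 0, 0, 0, 0, 0, 0],
    [0, 0, 0, 0, 0, 0, 0]
  ]
}}

```text
t: 16.05
eef_pos: [0.5486, 0.2431, 0.2036]
tool_rot: [-0.001, 0.724, -0.69, 0.0]
contact_force: [0.2, 0.4, -1.2]
gripper_width: 0.273
grasp_force: 68.8
```

Call:
{"method": "jog_arm", "body": {
  "deltas": [
    [0, 0, -0.003, 0, 0, 0, 0],
    [0, 0, -0.003, 0, 0, 0, 0],
    [0, 0, 0, 0, 0, 0, 0],
    [0, 0, 0, 0, 0, 0, 0]
  ]
}}

```text
t: 16.45
eef_pos: [0.5482, 0.2429, 0.1969]
tool_rot: [0.0, 0.724, -0.69, -0.0]
contact_force: [0.3, 0.5, -0.9]
gripper_width: 0.274
grasp_force: 68.8
```

Call:
{"method": "jog_arm", "body": {
  "deltas": [
    [0, 0, -0.002, 0, 0, 0, 0],
    [0, 0, -0.002, 0, 0, 0, 0],
    [0, 0, 0, 0, 0, 0, 0],
    [0, 0, 0, 0, 0, 0, 0]
  ]
}}

```text
t: 16.85
eef_pos: [0.5482, 0.2429, 0.1929]
tool_rot: [0.0, 0.724, -0.69, -0.0]
contact_force: [0.7, -0.3, -1.6]
gripper_width: 0.275
grasp_force: 68.8
```

```bash
python3 -c "
from h import *
state()"
```

```text
t 16.85 tcp [548.2 242.9 192.9] ytool -177.3 tilt [-0.01 -0.01] q [-0.54  0.42  0.03  1.8  -0.01  0.92  2.68] F [ 0.7 -0.3 -1.6] T [ 0.031 -0.002 -0.002] w 0.275 g 68.8
```

Call:
{"method": "jog_arm", "body": {
  "deltas": [
    [0, -0.001, -0.002, 0, 0, 0, 0],
    [0, 0, -0.002, 0, 0, 0, 0],
    [0, 0, 0, 0, 0, 0, 0]
  ]
}}

```text
t: 17.15
eef_pos: [0.548, 0.2418, 0.1886]
tool_rot: [0.0, 0.724, -0.69, -0.0]
contact_force: [-0.2, -0.2, -1.3]
gripper_width: 0.272
grasp_force: 68.8
```

Call:
{"method": "jog_arm", "body": {
  "deltas": [
    [0, 0, -0.0015, 0, 0, 0, 0],
    [0, 0, 0, 0, 0, 0, 0]
  ]
}}

```text
t: 17.35
eef_pos: [0.5481, 0.2419, 0.1872]
tool_rot: [0.0, 0.724, -0.69, -0.0]
contact_force: [-0.8, 0.1, -1.2]
gripper_width: 0.274
grasp_force: 68.8
```

Call:
{"method": "jog_arm", "body": {
  "deltas": [
    [0, 0, -0.0015, 0, 0, 0, 0],
    [0, 0, 0, 0, 0, 0, 0]
  ]
}}

```text
t: 17.55
eef_pos: [0.5484, 0.2421, 0.1865]
tool_rot: [-0.0, 0.724, -0.69, 0.0]
contact_force: [-0.7, -0.2, 2.6]
gripper_width: 0.272
grasp_force: 69.4
```

Call:
{"method": "jog_arm", "body": {
  "deltas": [
    [0, 0, 0.0015, 0, 0, 0, 0],
    [0, 0, -0.0002, 0, 0, -0.1, 0],
    [0, 0, -0.0002, 0, 0, -0.1, 0],
    [0, 0, -0.0002, 0, 0, -0.1, 0],
    [0, 0, -0.0002, 0, 0, -0.1, 0],
    [0, 0, -0.0002, 0, 0, -0.1, 0],
    [0, 0, -0.0002, 0, 0, -0.1, 0],
    [0, 0, -0.0002, 0, 0, -0.1, 0]
  ]
}}

```text
t: 18.35
eef_pos: [0.5487, 0.2416, 0.1863]
tool_rot: [0.0, -0.441, 0.897, -0.0]
contact_force: [0.0, -1.4, -0.0]
gripper_width: 0.272
grasp_force: 69.0
```

```bash
python3 -c "
from h import *
state()"
```

```text
t 18.35 tcp [548.7 241.6 186.3] ytool 142.35 tilt [ 0.05 -0.02] q [-0.66  0.43  0.18  1.82 -0.1   0.91  2.05] F [ 0.  -1.4 -0. ] T [-0.339 -0.059  0.062] w 0.272 g 69.0
```

Call:
{"method": "jog_arm", "body": {
  "deltas": [
    [0, 0, -0.0002, 0, 0, -0.14, 0],
    [0, 0, -0.0002, 0, 0, -0.14, 0],
    [0, 0, -0.0002, 0, 0, -0.14, 0],
    [0, 0, -0.0002, 0, 0, -0.14, 0],
    [0, 0, -0.0002, 0, 0, -0.14, 0],
    [0, 0, -0.0002, 0, 0, -0.14, 0],
    [0, 0, -0.0002, 0, 0, -0.14, 0],
    [0, 0, -0.0002, 0, 0, -0.14, 0],
    [0, 0, -0.0001, 0, 0, -0.14, 0],
    [0, 0, -0.0001, 0, 0, -0.14, 0]
  ]
}}

```text
t: 19.35
eef_pos: [0.5477, 0.242, 0.1842]
tool_rot: [-0.0, 0.241, 0.97, -0.0]
contact_force: [-1.4, 0.0, 0.7]
gripper_width: 0.272
grasp_force: 69.0
```

Call:
{"method": "jog_arm", "body": {
  "deltas": [
    [0, 0, -0.0002, 0, 0, -0.14, 0],
    [0, 0, -0.0002, 0, 0, -0.14, 0],
    [0, 0, -0.0002, 0, 0, -0.14, 0],
    [0, 0, -0.0002, 0, 0, -0.14, 0],
    [0, 0, -0.0002, 0, 0, -0.14, 0],
    [0, 0, -0.0002, 0, 0, -0.14, 0],
    [0, 0, -0.0002, 0, 0, -0.14, 0],
    [0, 0, -0.0002, 0, 0, -0.14, 0],
    [0, 0, -0.0001, 0, 0, -0.14, 0],
    [0, 0, -0.0001, 0, 0, -0.14, 0]
  ]
}}

```text
t: 20.35
eef_pos: [0.5477, 0.243, 0.1824]
tool_rot: [-0.001, 0.809, 0.587, 0.0]
contact_force: [-1.5, 1.4, -0.4]
gripper_width: 0.272
grasp_force: 69.2
```

```bash
python3 -c "
from h import *
state()"
```

```text
t 20.35 tcp [547.7 243.  182.4] ytool -18.09 tilt [-0.05  0.07] q [-1.14  0.57  0.87  1.85 -0.53  0.97 -0.36] F [-1.5  1.4 -0.4] T [0.34  0.352 0.033] w 0.272 g 69.2
```

Call:
{"method": "jog_arm", "body": {
  "deltas": [
    [0, 0, -0.0002, 0, 0, -0.14, 0],
    [0, 0, -0.0002, 0, 0, -0.14, 0],
    [0, 0, -0.0002, 0, 0, -0.14, 0],
    [0, 0, -0.0002, 0, 0, -0.14, 0],
    [0, 0, -0.0002, 0, 0, -0.14, 0],
    [0, 0, -0.0002, 0, 0, -0.14, 0],
    [0, 0, -0.0001, 0, 0, -0.14, 0],
    [0, 0, -0.0001, 0, 0, -0.14, 0]
  ]
}}

```text
t: 21.15
eef_pos: [0.5484, 0.2434, 0.1811]
tool_rot: [-0.001, 0.998, 0.068, 0.0]
contact_force: [1.5, 1.1, -1.2]
gripper_width: 0.272
grasp_force: 69.0
```

Call:
{"method": "jog_arm", "body": {
  "deltas": [
    [0, 0, 0, 0, 0, -0.05, 0],
    [0, 0, 0, 0, 0, -0.05, 0],
    [0, 0, -0.0001, 0, 0, -0.05, 0]
  ]
}}

```text
t: 21.45
eef_pos: [0.5485, 0.2433, 0.1808]
tool_rot: [-0.001, 1.0, -0.005, 0.0]
contact_force: [1.2, 1.5, -1.0]
gripper_width: 0.273
grasp_force: 68.9
```

```bash
python3 -c "
from h import *
state()"
```

```text
t 21.45 tcp [548.5 243.3 180.8] ytool -90.63 tilt [0.04 0.06] q [-1.3   0.75  1.18  1.86 -0.79  1.1  -1.39] F [ 1.2  1.5 -1. ] T [ 0.495 -0.288  0.048] w 0.273 g 68.9
```

Call:
{"method": "jog_arm", "body": {
  "deltas": [
    [0, 0, 0, 0, 0, -0.04, 0],
    [0, 0, 0, 0, 0, -0.04, 0],
    [0, 0, -0.0001, 0, 0, -0.04, 0],
    [0, 0, 0, 0, 0, 0, 0]
  ]
}}

```text
t: 21.85
eef_pos: [0.5485, 0.2432, 0.1807]
tool_rot: [-0.0, 0.998, -0.065, 0.0]
contact_force: [1.2, 2.9, -1.2]
gripper_width: 0.27
grasp_force: 68.7
```

```bash
python3 -c "
from h import *
state()"
```

```text
t 21.85 tcp [548.5 243.2 180.7] ytool -97.41 tilt [0.04 0.05] q [-1.3   0.78  1.21  1.86 -0.82  1.11 -1.48] F [ 1.2  2.9 -1.2] T [ 0.694 -0.373  0.03 ] w 0.27 g 68.7
```

Call:
{"method": "jog_arm", "body": {
  "deltas": [
    [0, 0, 0, 0, 0, -0.04, 0],
    [0, 0, 0, 0, 0, -0.04, 0],
    [0, 0, 0, 0, 0, 0, 0]
  ]
}}

```text
t: 22.15
eef_pos: [0.5484, 0.243, 0.1807]
tool_rot: [-0.0, 0.995, -0.104, 0.0]
contact_force: [1.9, 4.2, -1.9]
gripper_width: 0.27
grasp_force: 68.7
```

```bash
python3 -c "
from h import *
state()"
```

```text
t 22.15 tcp [548.4 243.  180.7] ytool -101.96 tilt [0.02 0.05] q [-1.31  0.79  1.22  1.86 -0.83  1.12 -1.55] F [ 1.9  4.2 -1.9] T [ 0.918 -0.397  0.042] w 0.27 g 68.7
```

Call:
{"method": "jog_arm", "body": {
  "deltas": [
    [0, 0, 0, 0, 0, -0.04, 0],
    [0, 0, 0, 0, 0, 0, 0]
  ]
}}

```text
t: 22.35
eef_pos: [0.5483, 0.2429, 0.1808]
tool_rot: [-0.0, 0.992, -0.124, 0.0]
contact_force: [1.3, 3.3, -2.3]
gripper_width: 0.273
grasp_force: 68.7
```

```bash
python3 -c "
from h import *
state()"
```

```text
t 22.35 tcp [548.3 242.9 180.8] ytool -104.23 tilt [0.01 0.05] q [-1.31  0.8   1.23  1.86 -0.84  1.13 -1.58] F [ 1.3  3.3 -2.3] T [ 0.965 -0.369  0.003] w 0.273 g 68.7
```

Call:
{"method": "jog_arm", "body": {
  "deltas": [
    [0, -0.0005, 0, 0, 0, 0.08, 0],
    [0, -0.0005, 0, 0, 0, 0.08, 0],
    [0, 0, 0.005, 0, 0, 0, 0],
    [0, 0, 0.015, 0, 0, 0, 0],
    [0, 0, 0.03, 0, 0, 0, 0],
    [-0.02, 0.003, 0.02, 0, 0, 0, 0],
    [-0.03, 0.005, 0, 0, 0, 0, 0],
    [0, 0, 0, 0, 0, 0, 0],
    [0, 0, 0, 0, 0, 0, 0]
  ]
}}

```text
t: 23.25
eef_pos: [0.4981, 0.2487, 0.2517]
tool_rot: [0.0, 0.999, -0.045, 0.0]
contact_force: [0.1, -0.2, -1.4]
gripper_width: 0.274
grasp_force: 69.1
```

Call:
{"method": "jog_arm", "body": {
  "deltas": [
    [0, 0, 0, 0, 0, 0, 0],
    [0, 0, 0, 0, 0, 0, 0]
  ]
}}

```text
t: 23.45
eef_pos: [0.499, 0.2483, 0.2511]
tool_rot: [0.0, 0.999, -0.046, 0.0]
contact_force: [0.1, -1.0, -1.7]
gripper_width: 0.275
grasp_force: 69.1
```

```bash
python3 - <<'E'
from h import *
state(); c=cam('wrist'); np.save('wc.npy',c,allow_pickle=True)
p=w2px(c,(.5483,.242,.104)); print(p); u,v=p.astype(int)
k=c['img'][v-40:v+40,u-45:u+45]; print(u-45,v-40)
k=np.clip((k.astype(float)-10)*2.5,0,255).astype(np.uint8)
cv2.imwrite('pics/w12.png',cv2.resize(k,None,fx=7,fy=7,interpolation=cv2.INTER_CUBIC)[:,:,::-1])
E
```

```text
t 23.45 tcp [499.  248.3 251.1] ytool -95.25 tilt [ 0.04 -0.04] q [-1.48  0.66  1.35  1.89 -0.7   1.18 -1.54] F [ 0.1 -1.  -1.7] T [0.011 0.041 0.006] w 0.275 g 69.1
[316.94646221 167.33091075]
271 127
```

```bash
cat >> h.py <<'E'
def quad_angle(c,cx,cy,z,rmax,rmin=0,n=240):
    # rectify to world plane, gradient orientation mod 90 deg
    s=2*rmax/n; pts=[[cx-rmax,cy-rmax],[cx+rmax,cy-rmax],[cx+rmax,cy+rmax],[cx-rmax,cy+rmax]]
    H=cv2.getPerspectiveTransform(np.float32([w2px(c,(x,y,z)) for x,y in pts]),np.float32([[0,0],[n,0],[n,n],[0,n]]))
    g=cv2.warpPerspective(cv2.cvtColor(c['img'],cv2.COLOR_RGB2GRAY),H,(n,n),flags=cv2.INTER_CUBIC).astype(np.float32)
    g=cv2.GaussianBlur(g,(0,0),3); gx,gy=cv2.Sobel(g,5,1,0),cv2.Sobel(g,5,0,1)
    Y,X=np.mgrid[:n,:n]; r=np.hypot(X-n/2,Y-n/2)*s; m=(r<rmax)&(r>=rmin)
    w=((gx+1j*gy)**4/(np.hypot(gx,gy)**2+1e-6))[m].sum()
    return np.degrees(np.angle(w))/4, abs(w)/(np.hypot(gx,gy)**2)[m].sum(), g
E
python3 - <<'E'
from h import *
c=np.load('wc.npy',allow_pickle=True).item()
im=cv2.cvtColor(c['img'],cv2.COLOR_RGB2HSV)
d=cv2.inRange(im,(0,0,0),(179,255,75)); print('head',rect(c,d,.104,100,(285,130,350,210)))
for dx in(-.002,0,.002):
    for r in(.013,.0155): 
        a=quad_angle(c,.5483+dx,.242,.104,r); print(dx,r,round(a[0],2),round(a[1],2))
E
```

```text
head [([550.1, 241.0, 32.9, 32.7], -5.3, 318, 165)]
-0.002 0.013 -5.23 0.66
-0.002 0.0155 -1.02 0.55
0 0.013 -3.95 0.73
0 0.0155 -6.41 0.48
0.002 0.013 -4.26 0.71
0.002 0.0155 -5.02 0.63
```

View pics/w12.png

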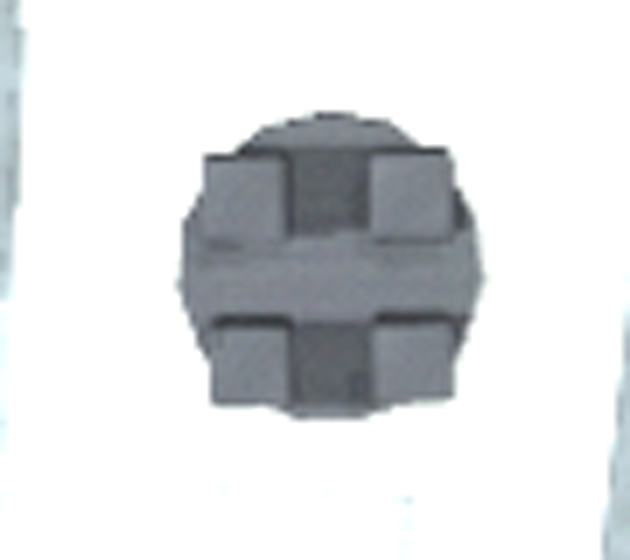

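The four post tops are clear, with outer corners at crop (205,157), (448,150), (455,397) and (213,405), nearly square to the image.

```bash
python3 - <<'E'
from h import *
c=np.load('wc.npy',allow_pickle=True).item()
Q=np.array([px2w(c,271+a/7,127+b/7,.1045)[:2]*1000 for a,b in((205,157),(448,150),(455,397),(213,405))]); print(Q.mean(0))
a=lambda v:round((float(np.degrees(np.arctan2(v[1],v[0])))+45)%90-45,2)
print(a(Q[1]-Q[0]),a(Q[2]-Q[3]),a(Q[3]-Q[0]),a(Q[2]-Q[1]))
# press yaw: bed edges in this view & bed end corners
g=cv2.cvtColor(c['img'],cv2.COLOR_RGB2GRAY)
def edge(rows,c0,c1,z):
    P=[]
    for r in rows:
        d=np.diff(cv2.GaussianBlur(g,(5,5),0)[r,c0:c1].astype(float)); P.append(px2w(c,c0+np.argmax(abs(d))+.5,r,z)[:2])
    P=np.array(P); v=cv2.fitLine((P*1000).astype(np.float32),cv2.DIST_HUBER,0,.01,.01).ravel(); return a(v[:2]), P[[0,-1]].round(4).tolist()
print('L',edge(range(120,210,3),255,300,.02)); print('R',edge(range(120,210,3),335,385,.02))
L=cv2.createLineSegmentDetector().detect(g[60:260,220:420])[0]
for l in L[:,0]:
    if np.hypot(l[2]-l[0],l[3]-l[1])>40: print((l+[220,60,220,60]).round(), [a(px2w(c,l[2]+220,l[3]+60,z)[:2]-px2w(c,l[0]+220,l[1]+60,z)[:2]) for z in(.02,.085)])
E
```

```text
[548.60421907 241.01290623]
-3.68 -3.38 -4.24 -2.59
L (-27.69, [[0.5871, 0.2799], [0.5008, 0.2945]])
R (-10.04, [[0.579, 0.1922], [0.4926, 0.2058]])
[275.  68. 271. 231.] [-9.22, -9.22]
[346. 108. 297. 105.] [-8.94, -8.94]
[353. 231. 370.  73.] [-9.12, -9.12]
[298. 107. 294. 157.] [-10.76, -10.76]
[297. 101. 344. 104.] [-9.09, -9.09]
[348.  63. 301.  61.] [-7.34, -7.34]
[340. 156. 344. 111.] [-8.36, -8.36]
[293. 194. 334. 196.] [-9.02, -9.02]
```

Call:
{"method": "jog_arm", "body": {
  "deltas": [
    [0.025, -0.0033, 0, 0, 0, 0, 0],
    [0.0245, -0.0033, 0, 0, 0, 0, 0],
    [0, 0, -0.02, 0, 0, 0, 0],
    [0, 0, -0.02, 0, 0, 0, 0],
    [0, 0, -0.01, 0, 0, 0, 0],
    [0, 0, 0, 0, 0, 0, 0],
    [0, 0, 0, 0, 0, 0, 0],
    [0, 0, 0, 0, 0, 0, 0]
  ]
}}

```text
t: 24.3
eef_pos: [0.5483, 0.2424, 0.2018]
tool_rot: [-0.0, 0.999, -0.045, 0.001]
contact_force: [-0.4, 0.9, -0.6]
gripper_width: 0.274
grasp_force: 69.0
```

Call:
{"method": "jog_arm", "body": {
  "deltas": [
    [0, 0, -0.007, 0, 0, 0, 0],
    [0, 0, -0.007, 0, 0, 0, 0],
    [0, 0, -0.004, 0, 0, 0, 0],
    [0, 0, -0.002, 0, 0, 0, 0],
    [0, 0, 0, 0, 0, 0, 0],
    [0, 0, 0, 0, 0, 0, 0]
  ]
}}

```text
t: 24.9
eef_pos: [0.5478, 0.2423, 0.1809]
tool_rot: [0.0, 0.999, -0.045, 0.0]
contact_force: [0.8, 0.2, -0.6]
gripper_width: 0.275
grasp_force: 69.3
```

```bash
python3 -c "
from h import *
state()"
```

```text
t 24.9 tcp [547.8 242.3 180.9] ytool -95.19 tilt [ 0.01 -0.01] q [-1.3   0.76  1.19  1.86 -0.8   1.1  -1.45] F [ 0.8  0.2 -0.6] T [-0.01  -0.008 -0.019] w 0.275 g 69.3
```

Call:
{"method": "jog_arm", "body": {
  "deltas": [
    [0, 0, 0, 0, 0, -0.06, 0],
    [0, 0, 0, 0, 0, -0.06, 0],
    [0, 0, 0, 0, 0, -0.05, 0],
    [0, 0, 0, 0, 0, -0.04, 0],
    [0, 0, 0, 0, 0, -0.03, 0],
    [0, 0, 0, 0, 0, 0, 0]
  ]
}}

```text
t: 25.5
eef_pos: [0.5482, 0.2431, 0.181]
tool_rot: [-0.0, 0.986, -0.164, 0.0]
contact_force: [1.6, 2.1, -0.5]
gripper_width: 0.272
grasp_force: 69.0
```

```bash
python3 -c "
from h import *
state()"
```

```text
t 25.5 tcp [548.2 243.1 181. ] ytool -108.92 tilt [0.06 0.04] q [-1.32  0.81  1.25  1.86 -0.85  1.14 -1.65] F [ 1.6  2.1 -0.5] T [ 0.727 -0.43   0.024] w 0.272 g 69.0
```

Call:
{"method": "jog_arm", "body": {
  "deltas": [
    [0, 0, 0, 0, 0, -0.027, 0],
    [0, 0, 0, 0, 0, 0, 0]
  ]
}}

```text
t: 25.7
eef_pos: [0.5481, 0.2429, 0.181]
tool_rot: [-0.0, 0.984, -0.178, 0.0]
contact_force: [1.9, 4.0, -0.7]
gripper_width: 0.27
grasp_force: 69.0
```

```bash
python3 -c "
from h import *
state()"
```

```text
t 25.7 tcp [548.1 242.9 181. ] ytool -110.5 tilt [0.05 0.04] q [-1.32  0.81  1.25  1.86 -0.86  1.14 -1.68] F [ 1.9  4.  -0.7] T [ 0.883 -0.59   0.063] w 0.27 g 69.0
```

Call:
{"method": "jog_arm", "body": {
  "deltas": [
    [0, -0.0002, 0, 0, 0, 0.08, 0],
    [0, -0.0002, 0, 0, 0, 0.08, 0],
    [0, 0, 0.005, 0, 0, 0, 0],
    [0, 0, 0.015, 0, 0, 0, 0],
    [0, 0, 0.03, 0, 0, 0, 0],
    [-0.02, 0.003, 0.02, 0, 0, 0, 0],
    [-0.03, 0.005, 0, 0, 0, 0, 0],
    [0, 0, 0, 0, 0, 0, 0],
    [0, 0, 0, 0, 0, 0, 0],
    [0, 0, 0, 0, 0, 0, 0]
  ]
}}

```text
t: 26.7
eef_pos: [0.4983, 0.2495, 0.2514]
tool_rot: [0.0, 0.995, -0.099, 0.0]
contact_force: [-0.1, -0.9, -1.2]
gripper_width: 0.275
grasp_force: 69.1
```

```bash
python3 - <<'E'
from h import *
state(); c=cam('wrist'); np.save('wc2.npy',c,allow_pickle=True)
a=lambda v:round((float(np.degrees(np.arctan2(v[1],v[0])))+45)%90-45,2)
for f in('wc.npy','wc2.npy'):
    c=np.load(f,allow_pickle=True).item(); g=cv2.cvtColor(c['img'],cv2.COLOR_RGB2GRAY)
    u,v=w2px(c,(.5485,.2415,.104)).astype(int); print(f,u,v)
    k=np.clip((g[v-28:v+28,u-28:u+28].astype(float)-10)*2.5,0,255).astype(np.uint8)
    k=cv2.resize(k,None,fx=4,fy=4,interpolation=cv2.INTER_CUBIC)
    A=[]
    for l in cv2.createLineSegmentDetector().detect(k)[0][:,0]:
        n=np.hypot(l[2]-l[0],l[3]-l[1])
        if n>30: A.append((a(px2w(c,u-28+l[2]/4,v-28+l[3]/4,.1045)[:2]-px2w(c,u-28+l[0]/4,v-28+l[1]/4,.1045)[:2]),round(n)))
    print(A, 'wmed',np.median([x for x,n in A]), 'quad',[round(quad_angle(c,.5487,.2412,.1045,r)[0],2) for r in(.012,.013,.014)])
E
```

```text
t 26.7 tcp [498.3 249.5 251.4] ytool -101.38 tilt [ 0.05 -0.02] q [-1.49  0.67  1.37  1.89 -0.72  1.19 -1.63] F [-0.1 -0.9 -1.2] T [ 0.004 -0.015  0.008] w 0.275 g 69.1
wc.npy 317 167
[(-5.41, 114), (20.09, 31), (-6.26, 31), (-23.28, 56), (1.06, 35), (-5.82, 35), (-0.63, 37), (-5.55, 38), (-5.37, 45), (-2.49, 43), (-6.53, 51), (-4.23, 41), (-5.25, 36), (-4.54, 41), (-4.36, 41), (-2.95, 39), (-5.1, 39), (-4.54, 41), (-4.38, 39)] wmed -4.54 quad [np.float32(-4.57), np.float32(-4.32), np.float32(-4.33)]
wc2.npy 312 166
[(-37.52, 31), (4.74, 40), (-13.22, 46), (17.54, 34), (-30.16, 59), (-4.22, 32), (-8.52, 36), (-11.66, 38), (-7.11, 64), (-6.9, 47), (-8.07, 44), (-9.72, 44), (-12.2, 31), (-11.43, 41), (-11.96, 41), (-17.21, 35), (-8.99, 39), (-11.7, 33)] wmed -10.575 quad [np.float32(-9.79), np.float32(-9.53), np.float32(-9.46)]
```

Call:
{"method": "jog_arm", "body": {
  "deltas": [
    [0.025, -0.0038, 0, 0, 0, 0, 0],
    [0.025, -0.0038, 0, 0, 0, 0, 0],
    [0, 0, -0.02, 0, 0, 0, 0],
    [0, 0, -0.02, 0, 0, 0, 0],
    [0, 0, -0.01, 0, 0, 0, 0],
    [0, 0, 0, 0, 0, 0, 0],
    [0, 0, 0, 0, 0, 0, 0],
    [0, 0, 0, 0, 0, 0, 0]
  ]
}}

```text
t: 27.55
eef_pos: [0.5484, 0.2423, 0.2018]
tool_rot: [-0.0, 0.995, -0.099, 0.001]
contact_force: [0.3, 0.6, -0.9]
gripper_width: 0.272
grasp_force: 69.0
```

Call:
{"method": "jog_arm", "body": {
  "deltas": [
    [0, 0, -0.007, 0, 0, 0, 0],
    [0, 0, -0.007, 0, 0, 0, 0],
    [0, 0, -0.004, 0, 0, 0, 0],
    [0, 0, -0.002, 0, 0, 0, 0],
    [0, 0, 0, 0, 0, 0, 0],
    [0, 0, 0, 0, 0, -0.06, 0],
    [0, 0, 0, 0, 0, -0.06, 0],
    [0, 0, 0, 0, 0, -0.04, 0],
    [0, 0, 0, 0, 0, -0.028, 0],
    [0, 0, 0, 0, 0, 0, 0]
  ]
}}

```text
t: 28.55
eef_pos: [0.5482, 0.2431, 0.1811]
tool_rot: [-0.0, 0.982, -0.191, 0.001]
contact_force: [1.4, 3.9, -1.3]
gripper_width: 0.27
grasp_force: 69.0
```

```bash
python3 -c "
from h import *
state()"
```

```text
t 28.55 tcp [548.2 243.1 181.1] ytool -112.06 tilt [0.07 0.04] q [-1.32  0.81  1.25  1.86 -0.86  1.14 -1.71] F [ 1.4  3.9 -1.3] T [ 0.717 -0.478  0.043] w 0.27 g 69.0
```

Call:
{"method": "jog_arm", "body": {
  "deltas": [
    [0, -0.0002, 0, 0, 0, 0.08, 0],
    [0, -0.0002, 0, 0, 0, 0.08, 0],
    [0, 0, 0.005, 0, 0, 0, 0],
    [0, 0, 0.015, 0, 0, 0, 0],
    [0, 0, 0.03, 0, 0, 0, 0],
    [-0.02, 0.003, 0.02, 0, 0, 0, 0],
    [-0.03, 0.005, 0, 0, 0, 0, 0],
    [0, 0, 0, 0, 0, 0, 0],
    [0, 0, 0, 0, 0, 0, 0],
    [0, 0, 0, 0, 0, 0, 0]
  ]
}}

```text
t: 29.55
eef_pos: [0.4984, 0.2497, 0.2514]
tool_rot: [0.0, 0.994, -0.113, 0.0]
contact_force: [0.5, -0.4, -1.4]
gripper_width: 0.271
grasp_force: 69.1
```

```bash
python3 - <<'E'
from h import *
state(); c=cam('wrist'); np.save('wc3.npy',c,allow_pickle=True)
for f in('wc.npy','wc2.npy','wc3.npy'):
    c=np.load(f,allow_pickle=True).item()
    d=cv2.inRange(cv2.cvtColor(c['img'],cv2.COLOR_RGB2HSV),(0,0,0),(179,255,75)); u,v=w2px(c,(.5485,.2415,.104)).astype(int)
    h=rect(c,d,.1,100,(u-33,v-37,u+33,v+43)); print(h)
    print(f,[(r,[round(float(quad_angle(c,.5485+dx,.2412+dy,.1045,r)[0]),2) for dx,dy in((0,0),(.001,0),(-.001,0),(0,.001),(0,-.001))]) for r in(.012,.014)])
E
```

```text
t 29.55 tcp [498.4 249.7 251.4] ytool -102.97 tilt [ 0.05 -0.01] q [-1.49  0.67  1.37  1.89 -0.71  1.19 -1.66] F [ 0.5 -0.4 -1.4] T [-0.007  0.018 -0.025] w 0.271 g 69.1
[([549.6, 241.1, 33.3, 33.2], -5.3, 318, 165)]
wc.npy [(0.012, [-4.57, -4.59, -4.54, -4.32, -4.55]), (0.014, [-4.38, -4.3, -3.81, -4.12, -4.58])]
[([549.6, 241.1, 33.3, 32.4], -11.4, 312, 164)]
wc2.npy [(0.012, [-9.82, -9.68, -9.81, -9.69, -9.72]), (0.014, [-9.55, -9.37, -9.74, -9.5, -9.55])]
[([549.7, 241.0, 33.3, 33.2], -13.0, 311, 164)]
wc3.npy [(0.012, [-10.83, -10.74, -10.78, -10.76, -10.53]), (0.014, [-10.18, -10.14, -10.18, -10.18, -10.4])]
```

Call:
{"method": "jog_arm", "body": {
  "deltas": [
    [0.0196, -0.0185, 0, 0, 0, 0.0425, 0],
    [0.0196, -0.0185, 0, 0, 0, 0.0425, 0],
    [0.0196, -0.0185, 0, 0, 0, 0.0425, 0],
    [0.0196, -0.0185, 0, 0, 0, 0.0425, 0],
    [0.0196, -0.0185, 0, 0, 0, 0.0425, 0],
    [0.0196, -0.0185, 0, 0, 0, 0.0425, 0],
    [0.0196, -0.0185, 0, 0, 0, 0.0425, 0],
    [0.0196, -0.0185, 0, 0, 0, 0.0425, 0],
    [0.0196, -0.0185, 0, 0, 0, 0.0425, 0],
    [0.0196, -0.0185, 0, 0, 0, 0.0425, 0]
  ]
}}

```text
t: 30.6
eef_pos: [0.6949, 0.063, 0.2505]
tool_rot: [0.0, 0.995, 0.1, -0.0]
contact_force: [0.6, 0.5, -2.1]
gripper_width: 0.272
grasp_force: 69.1
```

Call:
{"method": "jog_arm", "body": {
  "deltas": [
    [0, 0, -0.04, 0, 0, 0, 0],
    [0, 0, -0.03, 0, 0, 0, 0],
    [0, 0, -0.02, 0, 0, 0, 0],
    [0, 0, 0, 0, 0, 0, 0],
    [0, 0, 0, 0, 0, 0, 0],
    [0, 0, 0, 0, 0, 0, 0],
    [0, 0, 0, 0, 0, 0, 0]
  ]
}}

```text
t: 31.3
eef_pos: [0.6947, 0.0649, 0.1626]
tool_rot: [0.0, 0.995, 0.1, 0.001]
contact_force: [-0.9, 0.6, -0.5]
gripper_width: 0.272
grasp_force: 69.1
```

```bash
python3 -c "
from h import *
state()"
```

```text
t 31.3 tcp [694.7  64.9 162.6] ytool -78.55 tilt [0.15 0.01] q [-0.78  0.82  0.98  1.62 -0.75  1.11 -0.97] F [-0.9  0.6 -0.5] T [-0.033  0.014 -0.023] w 0.272 g 69.1
```

Call:
{"method": "jog_arm", "body": {
  "deltas": [
    [0, 0, -0.015, 0, 0, 0, 0],
    [0, 0, -0.01, 0, 0, 0, 0],
    [0, 0, -0.005, 0, 0, 0, 0],
    [0, 0, -0.005, 0, 0, 0, 0],
    [0, 0, 0, 0, 0, 0, 0]
  ]
}}

```text
t: 31.8
eef_pos: [0.6933, 0.065, 0.1249]
tool_rot: [0.0, 0.995, 0.1, -0.001]
contact_force: [-0.6, 0.2, -0.7]
gripper_width: 0.269
grasp_force: 69.1
```

Call:
{"method": "jog_arm", "body": {
  "deltas": [
    [0, 0, -0.01, 0, 0, 0, 0],
    [0, 0, -0.01, 0, 0, 0, 0],
    [0, 0, -0.006, 0, 0, 0, 0],
    [0, 0, -0.004, 0, 0, 0, 0],
    [0, 0, -0.001, 0, 0, 0, 0],
    [0, 0, 0, 0, 0, 0, 0]
  ]
}}

```text
t: 32.4
eef_pos: [0.6938, 0.0649, 0.0949]
tool_rot: [0.0, 0.995, 0.1, 0.0]
contact_force: [0.8, 0.6, -1.3]
gripper_width: 0.273
grasp_force: 69.1
```

Call:
{"method": "jog_arm", "body": {
  "deltas": [
    [0, 0, 0, 0, 0, 0, 0.4],
    [0, 0, 0, 0, 0, 0, 0.6],
    [0, 0, 0, 0, 0, 0, 0.7],
    [0, 0, 0, 0, 0, 0, 0.7],
    [0, 0, 0.03, 0, 0, 0, 0.7],
    [0, 0, 0.04, 0, 0, 0, 0.7],
    [0, 0, 0.04, 0, 0, 0, 0.7],
    [0, 0, 0.04, 0, 0, 0, 0.7],
    [0, 0, 0, 0, 0, 0, 0.7]
  ]
}}

```text
t: 33.3
eef_pos: [0.6965, 0.0637, 0.2514]
tool_rot: [0.0, 0.995, 0.099, 0.005]
contact_force: [1.2, -1.9, 0.6]
gripper_width: 0.699
grasp_force: 0.0
```

```bash
python3 - <<'E'
from h import *
state()
c=cam('top'); im=c['img']; hsv=cv2.cvtColor(im,cv2.COLOR_RGB2HSV)
g=cv2.inRange(hsv,(0,0,135),(179,70,255)); print('spacers',*rect(c,g,.012,20,(250,250,365,320)),sep='\n')
E
```

```text
t 33.3 tcp [696.5  63.7 251.4] ytool -78.59 tilt [0.55 0.02] q [-0.81  0.74  1.06  1.55 -0.67  1.24 -1.02] F [ 1.2 -1.9  0.6] T [-0.061  0.006  0.041] w 0.699 g 0.0
spacers
([442.9, 83.5, 59.7, 15.2], -77.9, 275, 303)
([448.6, 7.4, 38.8, 11.9], -73.8, 304, 300)
([454.4, -79.7, 59.3, 27.0], 78.3, 338, 300)
([541.8, -98.7, 37.2, 14.9], -80.0, 346, 264)
([552.1, 8.1, 40.9, 24.8], -68.3, 305, 262)
([552.9, 65.0, 36.8, 15.5], 0.3, 281, 258)
```

Call:
{"method": "jog_arm", "body": {
  "deltas": [
    [-0.0107, 0.0095, 0, 0, 0, 0.139, 0.6],
    [-0.0107, 0.0095, 0, 0, 0, 0.139, 0.6],
    [-0.0107, 0.0095, 0, 0, 0, 0.139, 0.6],
    [-0.0107, 0.0095, 0, 0, 0, 0.139, 0.6],
    [-0.0107, 0.0095, 0, 0, 0, 0.139, 0.6],
    [-0.0107, 0.0095, 0, 0, 0, 0.139, 0.6],
    [-0.0107, 0.0095, 0, 0, 0, 0.139, 0.6],
    [-0.0107, 0.0095, 0, 0, 0, 0.139, 0.6],
    [-0.0107, 0.0095, 0, 0, 0, 0.139, 0.6],
    [-0.0107, 0.0095, 0, 0, 0, 0.139, 0.6]
  ]
}}

```text
t: 34.35
eef_pos: [0.5854, 0.1605, 0.2436]
tool_rot: [-0.001, 0.698, 0.716, -0.001]
contact_force: [0.4, 0.1, -0.6]
gripper_width: 0.6
grasp_force: 0.0
```

Call:
{"method": "jog_arm", "body": {
  "deltas": [
    [-0.0107, 0.0095, 0, 0, 0, 0.139, 0.6],
    [-0.0107, 0.0095, 0, 0, 0, 0.139, 0.6],
    [-0.0107, 0.0095, 0, 0, 0, 0.139, 0.6],
    [-0.0107, 0.0095, 0, 0, 0, 0.139, 0.6],
    [-0.0107, 0.0095, 0, 0, 0, 0.139, 0.6],
    [-0.0107, 0.0095, 0, 0, 0, 0.139, 0.6],
    [-0.0107, 0.0095, 0, 0, 0, 0.139, 0.6],
    [-0.0107, 0.0095, 0, 0, 0, 0.139, 0.6],
    [-0.0107, 0.0095, 0, 0, 0, 0.139, 0.6],
    [-0.0107, 0.0095, 0, 0, 0, 0.139, 0.6]
  ]
}}

```text
t: 35.35
eef_pos: [0.4784, 0.2551, 0.2437]
tool_rot: [-0.001, 0.078, 0.997, -0.001]
contact_force: [0.4, 0.2, -0.2]
gripper_width: 0.599
grasp_force: 0.0
```

Call:
{"method": "jog_arm", "body": {
  "deltas": [
    [0, 0, 0, 0, 0, 0, 0.6],
    [0, 0, 0, 0, 0, 0, 0.6],
    [0, 0, 0, 0, 0, 0, 0.6]
  ]
}}

```text
t: 35.65
eef_pos: [0.4802, 0.2541, 0.2445]
tool_rot: [-0.0, 0.083, 0.997, -0.0]
contact_force: [-0.0, -0.1, -0.6]
gripper_width: 0.6
grasp_force: 0.0
```

```bash
python3 - <<'E'
from h import *
state(); c=cam('wrist','w14.png')
L=cv2.createLineSegmentDetector().detect(cv2.cvtColor(c['img'],cv2.COLOR_RGB2GRAY)[100:330,250:390])[0][:,0]+[250,100,250,100]
for l in L:
    n=np.hypot(l[2]-l[0],l[3]-l[1])
    if n>15: print(l.round(1),[(px2w(c,l[0],l[1],z)[:2]*1000).round(0).tolist()+(px2w(c,l[2],l[3],z)[:2]*1000).round(0).tolist() for z in(.05,.08)])
E
```

```text
t 35.65 tcp [480.2 254.1 244.5] ytool 80.5 tilt [-0.01 -0.04] q [-0.97  0.28  0.45  1.91 -0.15  0.98  0.95] F [-0.  -0.1 -0.6] T [0.018 0.009 0.001] w 0.6 g 0.0
[335.9 296.6 330.5 318.7] [[572.0, 258.0, 597.0, 249.0], [556.0, 259.0, 578.0, 250.0]]
[370.3 328.2 372.1 291.9] [[616.0, 289.0, 573.0, 296.0], [595.0, 287.0, 556.0, 293.0]]
[294.4 297.5 301.4 283.5] [[566.0, 215.0, 551.0, 225.0], [550.0, 220.0, 537.0, 229.0]]
[260.2 293.1 261.9 328.2] [[555.0, 181.0, 597.0, 174.0], [540.0, 189.0, 578.0, 183.0]]
[300.6 201.4 330.7 200.6] [[467.0, 240.0, 471.0, 268.0], [460.0, 243.0, 464.0, 268.0]]
[356.7 263.1 359.  191.9] [[538.0, 284.0, 467.0, 296.0], [525.0, 283.0, 460.0, 293.0]]
[358.1 190.3 274.4 191.1] [[465.0, 295.0, 453.0, 218.0], [459.0, 292.0, 448.0, 222.0]]
[272.4 191.8 279.1 328.1] [[453.0, 216.0, 600.0, 192.0], [448.0, 221.0, 581.0, 199.0]]
[332.7 203.1 332.2 258.1] [[473.0, 270.0, 529.0, 261.0], [466.0, 270.0, 516.0, 261.0]]
[301.3 259.4 301.5 203.1] [[525.0, 230.0, 468.0, 241.0], [513.0, 234.0, 462.0, 243.0]]
[355.6 283.1 355.9 263.1] [[560.0, 280.0, 538.0, 284.0], [545.0, 279.
[... 274 characters left out ...]
.0]]
[296.4 311.8 297.3 328.2] [[583.0, 214.0, 603.0, 212.0], [566.0, 219.0, 584.0, 217.0]]
[335.6 267.3 294.4 267.3] [[539.0, 263.0, 532.0, 222.0], [526.0, 263.0, 520.0, 226.0]]
[337.3 290.6 337.3 269.4] [[565.0, 261.0, 542.0, 264.0], [550.0, 261.0, 528.0, 264.0]]
[314.4 260.1 335.6 260.1] [[528.0, 243.0, 531.0, 264.0], [516.0, 245.0, 519.0, 264.0]]
[308.8 218.1 309.4 234.4] [[484.0, 245.0, 500.0, 243.0], [476.0, 247.0, 491.0, 245.0]]
[364.3 242.8 388.2 240.3] [[518.0, 295.0, 519.0, 318.0], [507.0, 292.0, 508.0, 313.0]]
[273.1 187.5 304.4 186.6] [[449.0, 217.0, 453.0, 246.0], [445.0, 222.0, 448.0, 248.0]]
[320.6 186.9 354.4 186.9] [[456.0, 261.0, 461.0, 292.0], [451.0, 262.0, 455.0, 290.0]]
```

Call:
{"method": "jog_arm", "body": {
  "deltas": [
    [0.0033, -0.0003, -0.04, 0, 0, 0.005, 0.6],
    [0, 0, -0.04, 0, 0, 0, 0.5],
    [0, 0, -0.04, 0, 0, 0, 0.5],
    [0, 0, -0.03, 0, 0, 0, 0.5],
    [0, 0, -0.015, 0, 0, 0, 0.5],
    [0, 0, -0.006, 0, 0, 0, 0.5],
    [0, 0, 0, 0, 0, 0, 0.5],
    [0, 0, 0, 0, 0, 0, 0.5]
  ]
}}

```text
t: 36.5
eef_pos: [0.4841, 0.255, 0.0751]
tool_rot: [0.001, 0.079, 0.997, 0.001]
contact_force: [0.5, -0.2, -0.3]
gripper_width: 0.498
grasp_force: 0.0
```

Call:
{"method": "jog_arm", "body": {
  "deltas": [
    [0, 0, 0, 0, 0, 0, 0],
    [0, 0, 0, 0, 0, 0, 0],
    [0, 0, 0, 0, 0, 0, 0],
    [0, 0, 0, 0, 0, 0, 0],
    [0, 0, 0, 0, 0, 0, 0]
  ],
  "newtons": 60
}}

```text
t: 37.0
eef_pos: [0.4837, 0.2549, 0.0752]
tool_rot: [0.001, 0.079, 0.997, 0.001]
contact_force: [-1.7, -0.3, 5.4]
gripper_width: 0.177
grasp_force: 59.5
```

```bash
python3 -c "
from h import *
state()"
```

```text
t 37.0 tcp [483.7 254.9  75.2] ytool 80.96 tilt [0.08 0.08] q [-0.87  0.53  0.35  2.02 -0.3   0.64  1.09] F [-1.7 -0.3  5.4] T [-0.234  0.249 -0.216] w 0.177 g 59.5
```

Call:
{"method": "jog_arm", "body": {
  "deltas": [
    [-0.001, 0.0002, 0, 0, 0, 0, 0],
    [-0.001, 0.0002, 0, 0, 0, 0, 0],
    [-0.001, 0.0002, 0, 0, 0, 0, 0],
    [-0.001, 0.0001, 0, 0, 0, 0, 0],
    [-0.001, 0.0001, 0, 0, 0, 0, 0]
  ]
}}

```text
t: 37.5
eef_pos: [0.4818, 0.2553, 0.0752]
tool_rot: [0.004, 0.079, 0.997, 0.001]
contact_force: [9.4, -1.5, -0.7]
gripper_width: 0.175
grasp_force: 58.3
```

```bash
python3 -c "
from h import *
state()"
```

```text
t 37.5 tcp [481.8 255.3  75.2] ytool 80.92 tilt [0.42 0.09] q [-0.88  0.53  0.35  2.03 -0.3   0.63  1.08] F [ 9.4 -1.5 -0.7] T [-0.429 -1.726  0.035] w 0.175 g 58.3
```

Call:
{"method": "jog_arm", "body": {
  "deltas": [
    [-0.001, 0.0002, 0, 0, 0, 0, 0],
    [-0.001, 0.0002, 0, 0, 0, 0, 0],
    [-0.001, 0.0001, 0, 0, 0, 0, 0]
  ]
}}

```text
t: 37.8
eef_pos: [0.4788, 0.2559, 0.0751]
tool_rot: [0.004, 0.079, 0.997, 0.001]
contact_force: [9.7, -2.5, -1.0]
gripper_width: 0.172
grasp_force: 58.4
```

```bash
python3 -c "
from h import *
state()"
```

```text
t 37.8 tcp [478.8 255.9  75.1] ytool 80.93 tilt [0.42 0.09] q [-0.88  0.52  0.35  2.03 -0.3   0.62  1.08] F [ 9.7 -2.5 -1. ] T [-0.375 -1.669  0.04 ] w 0.172 g 58.4
```

Call:
{"method": "jog_arm", "body": {
  "deltas": [
    [-0.008, 0.0013, 0, 0, 0, 0, 0],
    [-0.008, 0.0013, 0, 0, 0, 0, 0],
    [-0.008, 0.0013, 0, 0, 0, 0, 0],
    [-0.008, 0.0013, 0, 0, 0, 0, 0],
    [-0.004, 0.0006, 0, 0, 0, 0, 0],
    [-0.001, 0.0002, 0, 0, 0, 0, 0],
    [-0.001, 0.0002, 0, 0, 0, 0, 0],
    [-0.001, 0.0001, 0, 0, 0, 0, 0]
  ]
}}

```text
t: 38.6
eef_pos: [0.4379, 0.263, 0.0749]
tool_rot: [0.002, 0.078, 0.997, 0.001]
contact_force: [4.7, 0.3, 5.5]
gripper_width: 0.171
grasp_force: 60.3
```

```bash
python3 -c "
from h import *
state()"
```

```text
t 38.6 tcp [437.9 263.   74.9] ytool 81.0 tilt [0.22 0.11] q [-0.95  0.49  0.35  2.11 -0.29  0.59  1.03] F [4.7 0.3 5.5] T [-0.213 -1.366 -0.033] w 0.171 g 60.3
```

Call:
{"method": "jog_arm", "body": {
  "deltas": [
    [0, 0, 0.0015, 0, 0, 0, 0],
    [-0.01, 0.0016, 0.0005, 0, 0, 0, 0],
    [-0.012, 0.002, 0, 0, 0, 0, 0],
    [-0.012, 0.002, 0, 0, 0, 0, 0],
    [0, 0, 0.02, 0, 0, 0, 0],
    [0, 0, 0.035, 0, 0, 0, 0],
    [0, 0, 0.035, 0, 0, 0, 0],
    [0, 0, 0.03, 0, 0, 0, 0]
  ]
}}

```text
t: 39.4
eef_pos: [0.4, 0.2678, 0.1967]
tool_rot: [-0.001, 0.078, 0.997, -0.0]
contact_force: [1.4, 0.7, -1.9]
gripper_width: 0.175
grasp_force: 59.1
```

Call:
{"method": "jog_arm", "body": {
  "deltas": [
    [0.023, -0.0345, 0, 0, 0, 0.0197, 0],
    [0.023, -0.0345, 0, 0, 0, 0.0197, 0],
    [0.023, -0.0345, 0, 0, 0, 0.0197, 0],
    [0.023, -0.0345, 0, 0, 0, 0.0197, 0],
    [0.023, -0.0345, 0, 0, 0, 0.0197, 0],
    [0.023, -0.0345, 0, 0, 0, 0.0197, 0],
    [0.023, -0.0345, 0, 0, 0, 0.0197, 0],
    [0.023, -0.0345, 0, 0, 0, 0.0197, 0],
    [0.023, -0.0345, 0, 0, 0, 0.0197, 0],
    [0.023, -0.0345, 0, 0, 0, 0.0197, 0]
  ]
}}

```text
t: 40.4
eef_pos: [0.6312, -0.0768, 0.1947]
tool_rot: [-0.002, -0.021, 1.0, 0.001]
contact_force: [0.6, 0.5, -2.9]
gripper_width: 0.177
grasp_force: 59.2
```

Call:
{"method": "jog_arm", "body": {
  "deltas": [
    [0, 0, -0.04, 0, 0, 0, 0],
    [0, 0, -0.03, 0, 0, 0, 0],
    [0, 0, -0.02, 0, 0, 0, 0],
    [0, 0, 0, 0, 0, 0, 0],
    [0, 0, 0, 0, 0, 0, 0],
    [0, 0, 0, 0, 0, 0, 0]
  ]
}}

```text
t: 41.0
eef_pos: [0.6326, -0.0767, 0.1072]
tool_rot: [0.001, -0.02, 1.0, 0.0]
contact_force: [0.5, 0.1, -2.6]
gripper_width: 0.174
grasp_force: 59.2
```

```bash
python3 - <<'E'
from h import *
state(); c=cam('wrist'); im=c['img']; hsv=cv2.cvtColor(im,cv2.COLOR_RGB2HSV)
blue=cv2.inRange(hsv,(105,130,50),(130,255,255)); ys,xs=np.nonzero(blue[:,230:420]); print(xs.min()+230,xs.max()+230,ys.min(),ys.max())
for k in cv2.findContours(blue,cv2.RETR_EXTERNAL,cv2.CHAIN_APPROX_SIMPLE)[0]:
    if cv2.contourArea(k)>60: print(cv2.boundingRect(k))
E
```

```text
t 41.0 tcp [632.6 -76.7 107.2] ytool 92.31 tilt [0.1  0.01] q [-0.3   0.62  0.45  1.79 -0.36  0.81  1.94] F [ 0.5  0.1 -2.6] T [0.024 0.114 0.028] w 0.174 g 59.2
284 352 222 296
(454, 284, 140, 128)
(284, 222, 69, 75)
(0, 64, 128, 227)
```

Call:
{"method": "jog_arm", "body": {
  "deltas": [
    [0.001, 0.0006, -0.02, 0, 0, 0, 0],
    [0, 0, -0.015, 0, 0, 0, 0],
    [0, 0, -0.008, 0, 0, 0, 0],
    [0, 0, -0.003, 0, 0, 0, 0],
    [0, 0, -0.001, 0, 0, 0, 0],
    [0, 0, 0, 0, 0, 0, 0],
    [0, 0, 0, 0, 0, 0, 0]
  ]
}}

```text
t: 41.75
eef_pos: [0.6335, -0.0767, 0.0593]
tool_rot: [0.001, -0.02, 1.0, -0.0]
contact_force: [-0.2, 0.7, -1.8]
gripper_width: 0.174
grasp_force: 59.4
```

Call:
{"method": "jog_arm", "body": {
  "deltas": [
    [0, 0, -0.001, 0, 0, 0, 0],
    [0, 0, 0, 0, 0, 0, 0]
  ]
}}

```text
t: 41.95
eef_pos: [0.6335, -0.0768, 0.0592]
tool_rot: [0.001, -0.02, 1.0, 0.0]
contact_force: [-3.2, 1.3, 8.0]
gripper_width: 0.179
grasp_force: 60.6
```

Call:
{"method": "jog_arm", "body": {
  "deltas": [
    [0, 0, 0, 0, 0, 0, 0.2],
    [0, 0, 0, 0, 0, 0, 0.35],
    [0, 0, 0, 0, 0, 0, 0.5],
    [0, 0, 0, 0, 0, 0, 0.5],
    [0, 0, 0.02, 0, 0, 0, 0.5],
    [0, 0, 0.04, 0, 0, 0, 0.5],
    [0, 0, 0.04, 0, 0, 0, 0.5],
    [0, 0, 0.04, 0, 0, 0, 0.5],
    [-0.03, 0, 0.04, 0, 0, 0, 0.5],
    [-0.04, 0, 0, 0, 0, 0, 0.5]
  ]
}}

```text
t: 42.95
eef_pos: [0.5667, -0.0774, 0.2431]
tool_rot: [0.005, -0.02, 1.0, -0.0]
contact_force: [-0.7, 0.2, 0.0]
gripper_width: 0.504
grasp_force: 0.0
```

Call:
{"method": "jog_arm", "body": {
  "deltas": [
    [-0.04, 0.01, 0, 0, 0, 0, 0.5],
    [-0.03, 0.01, 0, 0, 0, 0, 0.5],
    [0, 0, 0, 0, 0, 0, 0.5],
    [0, 0, 0, 0, 0, 0, 0.5],
    [0, 0, 0, 0, 0, 0, 0.5]
  ]
}}

```text
t: 43.45
eef_pos: [0.4942, -0.0567, 0.2382]
tool_rot: [0.001, -0.02, 1.0, -0.0]
contact_force: [0.2, 0.9, -1.2]
gripper_width: 0.505
grasp_force: 0.0
```

```bash
python3 - <<'E'
from h import *
state(); c=cam('wrist','w15.png'); im=c['img']; hsv=cv2.cvtColor(im,cv2.COLOR_RGB2HSV)
blue=cv2.inRange(hsv,(105,130,50),(130,255,255))
for z in (.01,.012,.05): print('blue',z,*rect(c,blue,z,300),sep='\n')
g=cv2.inRange(hsv,(0,0,125),(179,60,255))
u,v=w2px(c,(.674,-.075,.02)); print(u,v)
print('grey',*rect(c,g,.012,100),sep='\n')
E
```

```text
t 43.45 tcp [494.2 -56.7 238.2] ytool 92.29 tilt [ 0.08 -0.02] q [-0.5   0.22  0.57  2.02 -0.14  0.94  1.75] F [ 0.2  0.9 -1.2] T [0.025 0.024 0.029] w 0.505 g 0.0
blue
0.01
([671.1, -75.4, 120.9, 45.8], 2.2, 301, 333)
([593.4, -264.1, 141.1, 120.4], -7.4, 131, 278)
blue
0.012
([669.6, -75.3, 120.2, 45.5], 2.2, 301, 333)
([592.3, -263.0, 140.3, 119.8], -7.4, 131, 278)
blue
0.05
([641.4, -73.7, 107.0, 40.5], 2.2, 301, 333)
([572.5, -240.9, 124.9, 106.6], -7.4, 131, 278)
295.97104081124866 353.2876889984316
grey
([825.7, 132.5, 20.1, 19.3], 2.3, 446, 448)
([677.7, 335.2, 46.2, 39.5], 80.8, 625, 363)
([697.7, -77.3, 92.9, 29.4], 1.7, 295, 369)
([604.0, 299.1, 101.0, 42.1], 19.3, 624, 318)
([545.7, 4.6, 38.4, 10.1], -66.7, 372, 253)
([541.7, -98.4, 38.2, 9.3], -87.7, 277, 246)
([549.0, 248.8, 167.6, 90.7], -9.1, 592, 245)
([447.8, 7.1, 38.5, 9.9], -73.7, 383, 162)
([441.7, 81.9, 58.6, 10.9], -78.9, 458, 159)
([447.2, -77.7, 58.9, 10.9], 78.1, 298, 158)
```

Call:
{"method": "jog_arm", "body": {
  "deltas": [
    [0.0057, 0.0068, -0.01, 0, 0, -0.134, 0.5],
    [0.0057, 0.0068, -0.01, 0, 0, -0.134, 0.5],
    [0.0057, 0.0068, -0.01, 0, 0, -0.134, 0.5],
    [0.0057, 0.0068, -0.01, 0, 0, -0.134, 0.5],
    [0.0057, 0.0068, -0.01, 0, 0, -0.134, 0.5],
    [0.0057, 0.0068, -0.01, 0, 0, -0.134, 0.5],
    [0.0057, 0.0068, -0.01, 0, 0, -0.134, 0.5],
    [0.0057, 0.0068, -0.01, 0, 0, -0.134, 0.5],
    [0.0057, 0.0068, -0.01, 0, 0, -0.132, 0.5],
    [0, 0, -0.02, 0, 0, 0, 0.5]
  ]
}}

```text
t: 44.5
eef_pos: [0.5471, 0.0057, 0.1277]
tool_rot: [0.001, 0.55, 0.835, 0.0]
contact_force: [1.5, -0.1, 0.3]
gripper_width: 0.497
grasp_force: 0.0
```

Call:
{"method": "jog_arm", "body": {
  "deltas": [
    [0, 0, 0, 0, 0, 0, 0.5],
    [0, 0, 0, 0, 0, 0, 0.5],
    [0, 0, 0, 0, 0, 0, 0.5]
  ]
}}

```text
t: 44.8
eef_pos: [0.5451, 0.0041, 0.1285]
tool_rot: [0.001, 0.55, 0.835, 0.0]
contact_force: [0.5, -0.7, -0.5]
gripper_width: 0.498
grasp_force: 0.0
```

```bash
cat >> h.py <<'E'
def spc(zmin=150):
    c=cam('wrist'); hsv=cv2.cvtColor(c['img'],cv2.COLOR_RGB2HSV); g=cv2.inRange(hsv,(0,0,125),(179,60,255))
    return [r for r in rect(c,g,.012,zmin) if 7<r[0][3]<17 and 30<r[0][2]<75]
E
python3 - <<'E'
from h import *
state(); print(*spc(),sep='\n')
E
```

```text
t 44.8 tcp [545.1   4.1 128.5] ytool 23.28 tilt [ 0.06 -0.01] q [-0.66  0.51  0.71  2.01 -0.47  0.78  0.73] F [ 0.5 -0.7 -0.5] T [ 0.013 -0.022 -0.039] w 0.498 g 0.0
([446.9, -77.8, 59.2, 10.4], 78.1, 158, 282)
([545.8, 4.7, 38.2, 9.7], -67.0, 317, 237)
([440.6, 83.4, 55.2, 10.3], -79.7, 218, 50)
```

Call:
{"method": "jog_arm", "body": {
  "deltas": [
    [0.0005, 0.0005, -0.04, 0, 0, 0, 0.5],
    [0, 0, -0.035, 0, 0, 0, 0.5],
    [0, 0, -0.02, 0, 0, 0, 0.5],
    [0, 0, -0.0075, 0, 0, 0, 0.5],
    [0, 0, 0, 0, 0, 0, 0.5],
    [0, 0, 0, 0, 0, 0, 0],
    [0, 0, 0, 0, 0, 0, 0],
    [0, 0, 0, 0, 0, 0, 0],
    [0, 0, 0, 0, 0, 0, 0],
    [0, 0, 0, 0, 0, 0, 0]
  ],
  "newtons": 40
}}

```text
t: 45.85
eef_pos: [0.5459, 0.0052, 0.0268]
tool_rot: [0.001, 0.55, 0.835, 0.001]
contact_force: [-0.3, 0.4, 6.4]
gripper_width: 0.124
grasp_force: 40.8
```

Call:
{"method": "jog_arm", "body": {
  "deltas": [
    [0, 0, 0.02, 0, 0, 0, 0],
    [0, 0, 0.03, 0, 0, 0, 0],
    [0, 0, 0.025, 0, 0, 0, 0]
  ]
}}

```text
t: 46.15
eef_pos: [0.5451, 0.0051, 0.1021]
tool_rot: [0.0, 0.55, 0.835, 0.0]
contact_force: [0.4, 0.3, 0.5]
gripper_width: 0.128
grasp_force: 40.1
```

Call:
{"method": "jog_arm", "body": {
  "deltas": [
    [0.0018, -0.0291, 0, 0, 0, 0.1294, 0],
    [0.0018, -0.0291, 0, 0, 0, 0.1294, 0],
    [0.0018, -0.0291, 0, 0, 0, 0.1294, 0],
    [0.0018, -0.0291, 0, 0, 0, 0.1294, 0],
    [0.0018, -0.0291, 0, 0, 0, 0.1294, 0],
    [0.0018, -0.0291, 0, 0, 0, 0.1294, 0],
    [0.0018, -0.0291, 0, 0, 0, 0.1294, 0],
    [0.0018, -0.0291, 0, 0, 0, 0.1294, 0],
    [0, 0, 0, 0, 0, 0, 0],
    [0, 0, 0, 0, 0, 0, 0]
  ]
}}

```text
t: 47.15
eef_pos: [0.5591, -0.2285, 0.1009]
tool_rot: [0.0, 0.066, 0.998, -0.0]
contact_force: [-0.2, 1.1, -0.8]
gripper_width: 0.126
grasp_force: 40.1
```

Call:
{"method": "jog_arm", "body": {
  "deltas": [
    [0, 0, 0, 0, 0, 0, 0],
    [0, 0, 0, 0, 0, 0, 0]
  ]
}}

```text
t: 47.35
eef_pos: [0.5595, -0.226, 0.1004]
tool_rot: [-0.0, 0.064, 0.998, 0.0]
contact_force: [-0.0, -0.0, -1.5]
gripper_width: 0.118
grasp_force: 40.1
```

```bash
python3 - <<'E'
from h import *
state(); c=cam('wrist'); hsv=cv2.cvtColor(c['img'],cv2.COLOR_RGB2HSV); 
blue=cv2.inRange(hsv,(105,130,40),(130,255,255)); print(rect(c,blue,.012,2000)); print(spc())
E
```

```text
t 47.35 tcp [ 559.5 -226.   100.4] ytool 82.71 tilt [-0.01  0.04] q [-0.    0.57  0.38  1.87 -0.3   0.75  1.98] F [-0.  -0.  -1.5] T [-0.03   0.024 -0.028] w 0.118 g 40.1
[([654.3, -79.7, 91.2, 50.1], 1.8, 522, 327), ([580.6, -263.1, 116.3, 112.7], 82.7, 255, 265)]
[([447.1, -77.5, 58.7, 10.8], 78.1, 566, 27)]
```

Call:
{"method": "jog_arm", "body": {
  "deltas": [
    [0.0005, -0.002, -0.03, 0, 0, 0, 0],
    [0, 0, -0.02, 0, 0, 0, 0],
    [0, 0, -0.013, 0, 0, 0, 0],
    [0, 0, -0.005, 0, 0, 0, 0],
    [0, 0, 0, 0, 0, 0, 0],
    [0, 0, 0, 0, 0, 0, 0]
  ]
}}

```text
t: 48.05
eef_pos: [0.5603, -0.2299, 0.0331]
tool_rot: [0.001, 0.064, 0.998, -0.0]
contact_force: [0.4, -0.6, -1.0]
gripper_width: 0.123
grasp_force: 40.1
```

Call:
{"method": "jog_arm", "body": {
  "deltas": [
    [0, 0, -0.001, 0, 0, 0, 0],
    [0, 0, 0, 0, 0, 0, 0.16],
    [0, 0, 0, 0, 0, 0, 0.19],
    [0, 0, 0, 0, 0, 0, 0.19],
    [0, 0, 0.01, 0, 0, 0, 0.19],
    [0, 0, 0.03, 0, 0, 0, 0.3],
    [0, 0, 0.03, 0, 0, 0, 0.5]
  ]
}}

```text
t: 48.75
eef_pos: [0.5592, -0.2296, 0.1023]
tool_rot: [-0.001, 0.064, 0.998, 0.0]
contact_force: [0.6, -0.6, 0.4]
gripper_width: 0.454
grasp_force: 0.0
```

```bash
python3 - <<'E'
from h import *
state(); print(*spc(),sep='\n')
E
```

```text
t 48.75 tcp [ 559.2 -229.6  102.3] ytool 82.61 tilt [-0.08  0.01] q [ 0.    0.57  0.38  1.87 -0.3   0.76  1.99] F [ 0.6 -0.6  0.4] T [-0.09  -0.007 -0.002] w 0.454 g 0.0
([561.9, -230.5, 39.5, 10.8], -7.8, 317, 255)
([446.9, -76.7, 59.2, 10.9], 78.1, 571, 27)
```

Call:
{"method": "jog_arm", "body": {
  "deltas": [
    [-0.0018, 0.0131, 0.002, 0, 0, -0.14, 0.5],
    [-0.0018, 0.0131, 0.002, 0, 0, -0.14, 0.5],
    [-0.0018, 0.0131, 0.002, 0, 0, -0.14, 0.5],
    [-0.0018, 0.0131, 0.002, 0, 0, -0.14, 0.5],
    [-0.0018, 0.0131, 0.002, 0, 0, -0.14, 0.5],
    [-0.0018, 0.0131, 0.002, 0, 0, -0.14, 0.5],
    [-0.0018, 0.0131, 0.002, 0, 0, -0.14, 0.5],
    [-0.0018, 0.0131, 0.002, 0, 0, -0.14, 0.5],
    [-0.0018, 0.0131, 0.002, 0, 0, -0.14, 0.5],
    [-0.0018, 0.0131, 0.002, 0, 0, -0.14, 0.5]
  ]
}}

```text
t: 49.8
eef_pos: [0.5419, -0.098, 0.1221]
tool_rot: [0.0, 0.694, 0.72, 0.001]
contact_force: [-0.3, 0.2, -0.7]
gripper_width: 0.503
grasp_force: 0.0
```

Call:
{"method": "jog_arm", "body": {
  "deltas": [
    [0, 0, 0, 0, 0, 0, 0.5],
    [0, 0, 0, 0, 0, 0, 0.5],
    [0, 0, 0, 0, 0, 0, 0.5]
  ]
}}

```text
t: 50.1
eef_pos: [0.5418, -0.0995, 0.1216]
tool_rot: [0.0, 0.691, 0.722, 0.0]
contact_force: [-0.8, 1.1, 0.1]
gripper_width: 0.497
grasp_force: 0.0
```

```bash
python3 - <<'E'
from h import *
state(); print(*spc(),sep='\n')
E
```

```text
t 50.1 tcp [541.8 -99.5 121.6] ytool 2.51 tilt [ 0.03 -0.01] q [-0.52  0.57  0.79  2.01 -0.56  0.8   0.64] F [-0.8  1.1  0.1] T [-0.027  0.046  0.012] w 0.497 g 0.0
([541.6, -98.4, 37.4, 9.7], -88.8, 316, 239)
```

Call:
{"method": "jog_arm", "body": {
  "deltas": [
    [0, 0.001, -0.04, 0, 0, 0, 0.5],
    [0, 0, -0.03, 0, 0, 0, 0.5],
    [0, 0, -0.017, 0, 0, 0, 0.5],
    [0, 0, -0.007, 0, 0, 0, 0.5],
    [0, 0, 0, 0, 0, 0, 0.5],
    [0, 0, 0, 0, 0, 0, 0],
    [0, 0, 0, 0, 0, 0, 0],
    [0, 0, 0, 0, 0, 0, 0],
    [0, 0, 0, 0, 0, 0, 0],
    [0, 0, 0, 0, 0, 0, 0]
  ]
}}

```text
t: 51.15
eef_pos: [0.5427, -0.0978, 0.0286]
tool_rot: [0.001, 0.692, 0.722, 0.001]
contact_force: [0.3, -0.2, 7.1]
gripper_width: 0.121
grasp_force: 41.1
```

Call:
{"method": "jog_arm", "body": {
  "deltas": [
    [0, 0, 0.02, 0, 0, 0, 0],
    [0, 0, 0.03, 0, 0, 0, 0],
    [0, 0, 0.025, 0, 0, 0, 0]
  ]
}}

```text
t: 51.45
eef_pos: [0.5418, -0.0977, 0.1038]
tool_rot: [0.0, 0.692, 0.722, 0.0]
contact_force: [0.5, 0.3, -0.2]
gripper_width: 0.12
grasp_force: 40.3
```

Call:
{"method": "jog_arm", "body": {
  "deltas": [
    [0.001, -0.0191, 0, 0, 0, 0.14, 0],
    [0.001, -0.0191, 0, 0, 0, 0.14, 0],
    [0.001, -0.0191, 0, 0, 0, 0.14, 0],
    [0.001, -0.0191, 0, 0, 0, 0.14, 0],
    [0.001, -0.0191, 0, 0, 0, 0.14, 0],
    [0.001, -0.0191, 0, 0, 0, 0.14, 0],
    [0.001, -0.0191, 0, 0, 0, 0.14, 0],
    [0.001, -0.0191, 0, 0, 0, 0.14, 0],
    [0.001, -0.0191, 0, 0, 0, 0.14, 0],
    [0.001, -0.0191, 0, 0, 0, 0.14, 0]
  ]
}}

```text
t: 52.45
eef_pos: [0.5517, -0.2894, 0.1028]
tool_rot: [0.0, 0.061, 0.998, -0.0]
contact_force: [-0.1, -0.4, -0.3]
gripper_width: 0.122
grasp_force: 40.3
```

Call:
{"method": "jog_arm", "body": {
  "deltas": [
    [0, 0, 0, 0, 0, 0, 0],
    [0, 0, 0, 0, 0, 0, 0],
    [0, 0, 0, 0, 0, 0, 0]
  ]
}}

```text
t: 52.75
eef_pos: [0.5519, -0.287, 0.1023]
tool_rot: [-0.0, 0.065, 0.998, 0.0]
contact_force: [0.2, 0.2, -0.8]
gripper_width: 0.121
grasp_force: 40.3
```

```bash
python3 - <<'E'
from h import *
state(); print(*spc(),sep='\n')
E
```

```text
t 52.75 tcp [ 551.9 -287.   102.3] ytool 82.56 tilt [-0.02  0.05] q [ 0.11  0.59  0.37  1.83 -0.29  0.78  2.07] F [ 0.2  0.2 -0.8] T [-0.021  0.016  0.006] w 0.121 g 40.3
([561.8, -229.6, 38.8, 10.9], -7.9, 405, 255)
```

Call:
{"method": "jog_arm", "body": {
  "deltas": [
    [0, -0.001, -0.03, 0, 0, 0, 0],
    [0, 0, -0.02, 0, 0, 0, 0],
    [0, 0, -0.013, 0, 0, 0, 0],
    [0, 0, -0.005, 0, 0, 0, 0],
    [0, 0, 0, 0, 0, 0, 0],
    [0, 0, 0, 0, 0, 0, 0]
  ]
}}

```text
t: 53.4
eef_pos: [0.5523, -0.2898, 0.0351]
tool_rot: [0.001, 0.064, 0.998, -0.0]
contact_force: [0.4, -0.1, -0.4]
gripper_width: 0.121
grasp_force: 40.3
```

Call:
{"method": "jog_arm", "body": {
  "deltas": [
    [0, 0, -0.001, 0, 0, 0, 0],
    [0, 0, 0, 0, 0, 0, 0.16],
    [0, 0, 0, 0, 0, 0, 0.19],
    [0, 0, 0, 0, 0, 0, 0.19],
    [0, 0, 0.01, 0, 0, 0, 0.19],
    [0, 0, 0.03, 0, 0, 0, 0.3],
    [0, 0, 0.03, 0, 0, 0, 0.5]
  ]
}}

```text
t: 54.1
eef_pos: [0.5513, -0.2896, 0.1043]
tool_rot: [-0.001, 0.064, 0.998, 0.0]
contact_force: [1.1, 0.0, 0.3]
gripper_width: 0.455
grasp_force: 0.0
```

```bash
python3 - <<'E'
from h import *
state(); print(*spc(),sep='\n')
c=cam('top'); g=cv2.inRange(cv2.cvtColor(c['img'],cv2.COLOR_RGB2HSV),(0,0,135),(179,70,255)); print('top',*rect(c,g,.012,20,(250,240,365,320)),sep='\n')
E
```

```text
t 54.1 tcp [ 551.3 -289.6  104.3] ytool 82.61 tilt [-0.07  0.02] q [ 0.11  0.59  0.37  1.82 -0.29  0.79  2.08] F [1.1 0.  0.3] T [ 0.009 -0.034 -0.016] w 0.455 g 0.0
([562.2, -229.5, 39.2, 10.8], -7.9, 409, 255)
([554.2, -290.7, 39.2, 11.2], -6.9, 317, 255)
top
([442.6, 83.4, 59.7, 14.6], -77.9, 274, 303)
([448.7, 7.0, 38.2, 11.5], -74.5, 305, 300)
([448.5, -78.5, 59.3, 15.0], 78.3, 338, 300)
```

Call:
{"method": "jog_arm", "body": {
  "deltas": [
    [-0.0104, 0.0297, 0.002, 0, 0, -0.1157, 0.5],
    [-0.0104, 0.0297, 0.002, 0, 0, -0.1157, 0.5],
    [-0.0104, 0.0297, 0.002, 0, 0, -0.1157, 0.5],
    [-0.0104, 0.0297, 0.002, 0, 0, -0.1157, 0.5],
    [-0.0104, 0.0297, 0.002, 0, 0, -0.1157, 0.5],
    [-0.0104, 0.0297, 0.002, 0, 0, -0.1157, 0.5],
    [-0.0104, 0.0297, 0.002, 0, 0, -0.1157, 0.5],
    [-0.0104, 0.0297, 0.002, 0, 0, -0.1157, 0.5],
    [-0.0104, 0.0297, 0.002, 0, 0, -0.1157, 0.5],
    [-0.0104, 0.0297, 0.002, 0, 0, -0.1157, 0.5]
  ]
}}

```text
t: 55.2
eef_pos: [0.4472, 0.0086, 0.1236]
tool_rot: [-0.0, 0.601, 0.799, 0.0]
contact_force: [1.1, 0.0, 0.5]
gripper_width: 0.5
grasp_force: 0.0
```

Call:
{"method": "jog_arm", "body": {
  "deltas": [
    [0, 0, 0, 0, 0, 0, 0.5],
    [0, 0, 0, 0, 0, 0, 0.5],
    [0, 0, 0, 0, 0, 0, 0.5],
    [0, 0, 0, 0, 0, 0, 0.5]
  ]
}}

```text
t: 55.6
eef_pos: [0.4481, 0.0061, 0.1235]
tool_rot: [0.0, 0.6, 0.8, 0.0]
contact_force: [-0.7, -0.2, 0.7]
gripper_width: 0.502
grasp_force: 0.0
```

```bash
python3 - <<'E'
from h import *
state(); print(*spc(),sep='\n')
E
```

```text
t 55.6 tcp [448.1   6.1 123.5] ytool 16.23 tilt [ 0.03 -0.01] q [-0.77  0.38  0.75  2.23 -0.42  0.67  0.56] F [-0.7 -0.2  0.7] T [-0.009 -0.027  0.   ] w 0.502 g 0.0
([447.1, -77.5, 58.2, 9.6], 77.8, 290, 329)
([448.0, 7.4, 37.5, 9.2], -73.4, 316, 233)
([441.5, 81.9, 58.4, 10.1], -78.8, 342, 122)
```

Call:
{"method": "jog_arm", "body": {
  "deltas": [
    [0, 0.001, -0.04, 0, 0, 0, 0.5],
    [0, 0, -0.03, 0, 0, 0, 0.5],
    [0, 0, -0.018, 0, 0, 0, 0.5],
    [0, 0, -0.007, 0, 0, 0, 0.5],
    [0, 0, 0, 0, 0, 0, 0.5],
    [0, 0, 0, 0, 0, 0, 0],
    [0, 0, 0, 0, 0, 0, 0],
    [0, 0, 0, 0, 0, 0, 0],
    [0, 0, 0, 0, 0, 0, 0],
    [0, 0, 0, 0, 0, 0, 0]
  ]
}}

```text
t: 56.65
eef_pos: [0.4485, 0.0083, 0.0294]
tool_rot: [0.001, 0.6, 0.8, 0.001]
contact_force: [-0.2, -0.8, 6.5]
gripper_width: 0.121
grasp_force: 40.2
```

Call:
{"method": "jog_arm", "body": {
  "deltas": [
    [0, 0, 0.02, 0, 0, 0, 0],
    [0, 0, 0.03, 0, 0, 0, 0],
    [0, 0, 0.025, 0, 0, 0, 0]
  ]
}}

```text
t: 56.95
eef_pos: [0.4478, 0.0083, 0.1048]
tool_rot: [0.0, 0.6, 0.8, 0.0]
contact_force: [1.4, 0.4, 0.3]
gripper_width: 0.122
grasp_force: 39.4
```

Call:
{"method": "jog_arm", "body": {
  "deltas": [
    [0.0109, -0.0267, 0, 0, 0, 0.1157, 0],
    [0.0109, -0.0267, 0, 0, 0, 0.1157, 0],
    [0.0109, -0.0267, 0, 0, 0, 0.1157, 0],
    [0.0109, -0.0267, 0, 0, 0, 0.1157, 0],
    [0.0109, -0.0267, 0, 0, 0, 0.1157, 0],
    [0.0109, -0.0267, 0, 0, 0, 0.1157, 0],
    [0.0109, -0.0267, 0, 0, 0, 0.1157, 0],
    [0.0109, -0.0267, 0, 0, 0, 0.1157, 0],
    [0.0109, -0.0267, 0, 0, 0, 0.1157, 0],
    [0.0109, -0.0267, 0, 0, 0, 0.1157, 0]
  ]
}}

```text
t: 57.95
eef_pos: [0.5572, -0.2596, 0.1039]
tool_rot: [0.0, 0.062, 0.998, -0.0]
contact_force: [0.8, -0.0, -0.2]
gripper_width: 0.117
grasp_force: 39.4
```

Call:
{"method": "jog_arm", "body": {
  "deltas": [
    [0, 0, 0, 0, 0, 0, 0],
    [0, 0, 0, 0, 0, 0, 0],
    [0, 0, 0, 0, 0, 0, 0],
    [0, 0, 0, 0, 0, 0, 0],
    [0, 0, 0, 0, 0, 0, 0]
  ]
}}

```text
t: 58.45
eef_pos: [0.5568, -0.2574, 0.1034]
tool_rot: [-0.0, 0.064, 0.998, 0.0]
contact_force: [-0.6, 0.1, 0.1]
gripper_width: 0.117
grasp_force: 39.4
```

```bash
python3 - <<'E'
from h import *
state(); print(*spc(),sep='\n')
E
```

```text
t 58.45 tcp [ 556.8 -257.4  103.4] ytool 82.69 tilt [-0.01  0.03] q [ 0.06  0.58  0.36  1.85 -0.28  0.77  2.02] F [-0.6  0.1  0.1] T [-0.03  -0.045  0.037] w 0.117 g 39.4
([561.7, -230.2, 38.9, 11.0], -7.9, 359, 253)
([553.8, -291.5, 38.8, 11.1], -7.4, 267, 253)
([445.3, -85.8, 42.0, 10.7], 78.1, 603, 24)
```

Call:
{"method": "jog_arm", "body": {
  "deltas": [
    [0.0005, -0.0008, -0.03, 0, 0, 0, 0],
    [0, 0, -0.02, 0, 0, 0, 0],
    [0, 0, -0.01, 0, 0, 0, 0],
    [0, 0, 0, 0, 0, 0, 0],
    [0, 0, 0, 0, 0, 0, 0]
  ]
}}

```text
t: 59.0
eef_pos: [0.5576, -0.2596, 0.0439]
tool_rot: [0.0, 0.064, 0.998, -0.0]
contact_force: [0.7, -0.1, -0.1]
gripper_width: 0.118
grasp_force: 39.4
```

Call:
{"method": "jog_arm", "body": {
  "deltas": [
    [0, 0, -0.006, 0, 0, 0, 0],
    [0, 0, -0.003, 0, 0, 0, 0],
    [0, 0, -0.001, 0, 0, 0, 0],
    [0, 0, 0, 0, 0, 0, 0.15],
    [0, 0, 0, 0, 0, 0, 0.17],
    [0, 0, 0, 0, 0, 0, 0.17],
    [0, 0, 0.01, 0, 0, 0, 0.17],
    [0, 0, 0.03, 0, 0, 0, 0.3],
    [0, 0, 0.03, 0, 0, 0, 0.5]
  ]
}}

```text
t: 59.9
eef_pos: [0.5568, -0.2594, 0.1043]
tool_rot: [-0.001, 0.064, 0.998, 0.0]
contact_force: [0.1, -1.0, 0.6]
gripper_width: 0.455
grasp_force: 0.0
```

```bash
python3 - <<'E'
from h import *
state(); print(*spc(),sep='\n')
E
```

```text
t 59.9 tcp [ 556.8 -259.4  104.3] ytool 82.61 tilt [-0.07  0.01] q [ 0.07  0.58  0.37  1.84 -0.28  0.77  2.02] F [ 0.1 -1.   0.6] T [-0.02  -0.054  0.039] w 0.455 g 0.0
([559.8, -260.4, 39.1, 11.1], -7.4, 317, 255)
([562.3, -230.1, 39.0, 10.9], -7.8, 362, 253)
([553.9, -291.7, 39.6, 11.2], -7.4, 270, 253)
([445.0, -86.1, 40.2, 10.8], 77.8, 605, 23)
```

Call:
{"method": "jog_arm", "body": {
  "deltas": [
    [-0.0091, 0.0151, 0.002, 0, 0, -0.1374, 0.5],
    [-0.0091, 0.0151, 0.002, 0, 0, -0.1374, 0.5],
    [-0.0091, 0.0151, 0.002, 0, 0, -0.1374, 0.5],
    [-0.0091, 0.0151, 0.002, 0, 0, -0.1374, 0.5],
    [-0.0091, 0.0151, 0.002, 0, 0, -0.1374, 0.5],
    [-0.0091, 0.0151, 0.002, 0, 0, -0.1374, 0.5],
    [-0.0091, 0.0151, 0.002, 0, 0, -0.1374, 0.5],
    [-0.0091, 0.0151, 0.002, 0, 0, -0.1374, 0.5],
    [-0.0091, 0.0151, 0.002, 0, 0, -0.1374, 0.5],
    [-0.0091, 0.0151, 0.002, 0, 0, -0.1374, 0.5]
  ]
}}

```text
t: 60.95
eef_pos: [0.4661, -0.1078, 0.124]
tool_rot: [0.0, 0.685, 0.729, 0.001]
contact_force: [0.9, 0.1, 0.4]
gripper_width: 0.502
grasp_force: 0.0
```

Call:
{"method": "jog_arm", "body": {
  "deltas": [
    [-0.0091, 0.0151, 0, 0, 0, -0.1374, 0.5],
    [-0.0091, 0.0151, 0, 0, 0, -0.1374, 0.5],
    [0, 0, 0, 0, 0, 0, 0.5],
    [0, 0, 0, 0, 0, 0, 0.5],
    [0, 0, 0, 0, 0, 0, 0.5]
  ]
}}

```text
t: 61.45
eef_pos: [0.4488, -0.0789, 0.1238]
tool_rot: [0.0, 0.776, 0.631, 0.001]
contact_force: [0.2, 0.3, -0.3]
gripper_width: 0.501
grasp_force: 0.0
```

```bash
python3 - <<'E'
from h import *
state(); print(*spc(),sep='\n')
E
```

```text
t 61.45 tcp [448.8 -78.9 123.8] ytool -11.76 tilt [ 0.08 -0.  ] q [-0.68  0.44  0.89  2.22 -0.53  0.7   0.38] F [ 0.2  0.3 -0.3] T [-0.051  0.01   0.002] w 0.501 g 0.0
([447.7, -76.8, 56.5, 8.4], 78.4, 315, 223)
```

Call:
{"method": "jog_arm", "body": {
  "deltas": [
    [-0.0012, 0.0015, -0.04, 0, 0, 0, 0.5],
    [0, 0, -0.03, 0, 0, 0, 0.5],
    [0, 0, -0.018, 0, 0, 0, 0.5],
    [0, 0, -0.007, 0, 0, 0, 0.5],
    [0, 0, 0, 0, 0, 0, 0.5],
    [0, 0, 0, 0, 0, 0, 0],
    [0, 0, 0, 0, 0, 0, 0],
    [0, 0, 0, 0, 0, 0, 0],
    [0, 0, 0, 0, 0, 0, 0],
    [0, 0, 0, 0, 0, 0, 0]
  ]
}}

```text
t: 62.5
eef_pos: [0.4476, -0.0769, 0.0293]
tool_rot: [0.001, 0.776, 0.63, 0.001]
contact_force: [-0.6, 0.2, 5.7]
gripper_width: 0.121
grasp_force: 40.1
```

Call:
{"method": "jog_arm", "body": {
  "deltas": [
    [0, 0, 0.02, 0, 0, 0, 0],
    [0, 0, 0.03, 0, 0, 0, 0],
    [0, 0, 0.025, 0, 0, 0, 0]
  ]
}}

```text
t: 62.8
eef_pos: [0.4469, -0.0767, 0.1048]
tool_rot: [0.0, 0.776, 0.63, 0.0]
contact_force: [0.4, -0.0, -0.3]
gripper_width: 0.118
grasp_force: 39.4
```

Call:
{"method": "jog_arm", "body": {
  "deltas": [
    [0.0148, -0.0138, 0, 0, 0, 0.1374, 0],
    [0.0148, -0.0138, 0, 0, 0, 0.1374, 0],
    [0.0148, -0.0138, 0, 0, 0, 0.1374, 0],
    [0.0148, -0.0138, 0, 0, 0, 0.1374, 0],
    [0.0148, -0.0138, 0, 0, 0, 0.1374, 0],
    [0.0148, -0.0138, 0, 0, 0, 0.1374, 0],
    [0.0148, -0.0138, 0, 0, 0, 0.1374, 0],
    [0.0148, -0.0138, 0, 0, 0, 0.1374, 0],
    [0.0148, -0.0138, 0, 0, 0, 0.1374, 0],
    [0.0148, -0.0138, 0, 0, 0, 0.1374, 0]
  ]
}}

```text
t: 63.8
eef_pos: [0.5954, -0.2152, 0.1039]
tool_rot: [0.0, 0.198, 0.98, -0.0]
contact_force: [-1.2, 0.1, -0.4]
gripper_width: 0.12
grasp_force: 39.4
```

Call:
{"method": "jog_arm", "body": {
  "deltas": [
    [0.0148, -0.0138, 0, 0, 0, 0.1374, 0],
    [0.0148, -0.0138, 0, 0, 0, 0.1374, 0],
    [0, 0, 0, 0, 0, 0, 0],
    [0, 0, 0, 0, 0, 0, 0],
    [0, 0, 0, 0, 0, 0, 0],
    [0, 0, 0, 0, 0, 0, 0]
  ]
}}

```text
t: 64.4
eef_pos: [0.6239, -0.2412, 0.1033]
tool_rot: [-0.0, 0.065, 0.998, 0.0]
contact_force: [0.5, 0.2, -1.5]
gripper_width: 0.124
grasp_force: 39.4
```

```bash
python3 - <<'E'
from h import *
state(); print(*spc(),sep='\n')
E
```

```text
t 64.4 tcp [ 623.9 -241.2  103.3] ytool 82.6 tilt [-0.04  0.03] q [ 0.04  0.65  0.34  1.7  -0.27  0.84  1.94] F [ 0.5  0.2 -1.5] T [-0.037  0.043  0.023] w 0.124 g 39.4
([812.0, -13.0, 39.5, 15.8], 20.4, 624, 432)
([558.2, -260.8, 39.3, 11.3], -7.3, 272, 155)
([560.4, -230.4, 39.2, 10.7], -6.6, 322, 151)
([552.7, -291.9, 39.7, 11.6], -7.6, 220, 152)
```

Call:
{"method": "jog_arm", "body": {
  "deltas": [
    [0.0005, 0, -0.03, 0, 0, 0, 0],
    [0, 0, -0.02, 0, 0, 0, 0],
    [0, 0, -0.013, 0, 0, 0, 0],
    [0, 0, -0.005, 0, 0, 0, 0],
    [0, 0, -0.001, 0, 0, 0, 0],
    [0, 0, -0.001, 0, 0, 0, 0]
  ]
}}

```text
t: 65.05
eef_pos: [0.6255, -0.2426, 0.0342]
tool_rot: [0.001, 0.064, 0.998, -0.0]
contact_force: [-0.4, -0.2, 0.1]
gripper_width: 0.121
grasp_force: 39.4
```

Call:
{"method": "jog_arm", "body": {
  "deltas": [
    [0, 0, 0, 0, 0, 0, 0],
    [0, 0, 0, 0, 0, 0, 0.16],
    [0, 0, 0, 0, 0, 0, 0.2],
    [0, 0, 0, 0, 0, 0, 0.2],
    [0, 0, 0.01, 0, 0, 0, 0.2],
    [0, 0, 0.03, 0, 0, 0, 0.3],
    [0, 0, 0.03, 0, 0, 0, 0.5]
  ]
}}

```text
t: 65.75
eef_pos: [0.6245, -0.2423, 0.1043]
tool_rot: [-0.001, 0.064, 0.998, 0.0]
contact_force: [0.5, -0.8, -0.2]
gripper_width: 0.454
grasp_force: 0.0
```

```bash
python3 - <<'E'
from h import *
state(); print(*spc(),sep='\n')
c=cam('top'); g=cv2.inRange(cv2.cvtColor(c['img'],cv2.COLOR_RGB2HSV),(0,0,135),(179,70,255)); print('top',*rect(c,g,.012,20,(250,240,365,320)),sep='\n')
E
```

```text
t 65.75 tcp [ 624.5 -242.3  104.3] ytool 82.61 tilt [-0.07  0.01] q [ 0.04  0.65  0.34  1.7  -0.27  0.84  1.94] F [ 0.5 -0.8 -0.2] T [-0.041 -0.042 -0.002] w 0.454 g 0.0
([627.8, -243.7, 60.2, 11.3], -7.9, 316, 254)
([606.0, -154.5, 30.4, 16.3], -58.9, 447, 205)
([558.4, -261.0, 39.4, 11.4], -7.4, 274, 153)
([560.6, -230.3, 39.1, 10.9], -7.5, 324, 150)
([552.8, -292.2, 39.8, 11.6], -7.8, 222, 151)
top
([442.1, 83.3, 59.7, 12.4], -77.9, 274, 303)
```

```bash
python3 - <<'E'
from h import *
c=cam('wrist','w20.png'); g=cv2.inRange(cv2.cvtColor(c['img'],cv2.COLOR_RGB2HSV),(0,0,125),(179,60,255))
for z in(.03,.064): print(*rect(c,g,z,100,(380,150,640,400)),sep='\n')
t=cam('top'); g=cv2.inRange(cv2.cvtColor(t['img'],cv2.COLOR_RGB2HSV),(0,0,135),(179,70,255)); print('top',*rect(t,g,.034,20,(315,180,400,330)),sep='\n')
s=cam('scene','s20.png'); g=cv2.inRange(cv2.cvtColor(s['img'],cv2.COLOR_RGB2HSV),(0,0,100),(179,60,255)); print('scene',*rect(s,g,.034,20,(200,200,300,300)),sep='\n')
E
```

```text
([653.8, -48.7, 23.4, 11.7], 8.9, 630, 259)
([691.2, -108.0, 206.3, 104.0], 55.6, 528, 332)
([630.6, -180.6, 22.6, 9.2], 90.0, 417, 250)
([601.5, -181.1, 16.5, 7.4], -40.3, 417, 206)
([610.1, -65.2, 19.4, 9.6], 9.0, 613, 195)
([600.7, -161.6, 28.0, 14.5], -59.5, 447, 197)
([598.4, -108.7, 18.2, 11.3], -77.3, 538, 187)
([594.2, -126.6, 24.2, 21.6], 73.2, 505, 182)
([591.1, -69.7, 22.4, 14.8], 80.7, 613, 162)
([584.7, -111.5, 44.8, 20.1], 69.6, 543, 163)
([635.2, -80.4, 19.4, 9.7], 8.9, 630, 259)
([666.2, -129.5, 171.0, 86.2], 55.6, 528, 332)
([616.0, -189.8, 18.8, 7.7], 90.0, 417, 250)
([591.8, -190.2, 13.7, 6.1], -40.3, 417, 206)
([599.0, -94.1, 16.0, 8.0], 9.0, 613, 195)
([591.2, -174.0, 23.2, 12.0], -59.5, 447, 197)
([589.3, -130.1, 15.1, 9.4], -77.4, 538, 187)
([585.8, -144.9, 20.1, 17.9], 73.2, 505, 182)
([583.3, -97.8, 18.6, 12.3], 80.7, 613, 162)
([577.9, -132.4, 37.2, 16.7], 69.6, 543, 163)
top
([681.4, -73.9, 93.9, 36.6], -0.4, 336, 209)
scene
([649.0, 26.2, 15.6, 13.5], -48.6, 295, 273)
([642.4, -19.3, 28.9, 9.5], 15.6, 282, 259)
([676.6, -75.0, 97.2, 29.7], 1.8, 252, 258)
([620.5, -96.1, 22.9, 18.5], 20.4, 265, 237)
([604.4, -47.4, 135.2, 68.0], 42.6, 287, 239)
([711.3, -120.9, 262.2, 129.2], 50.6, 220, 269)
([637.1, -223.8, 54.1, 18.5], -7.5, 222, 214)
([572.1, -213.2, 34.2, 16.9], -30.9, 245, 202)
```

Call:
{"method": "jog_arm", "body": {
  "deltas": [
    [-0.0152, 0.027, 0.002, 0, 0, -0.1037, 0.5],
    [-0.0152, 0.027, 0.002, 0, 0, -0.1037, 0.5],
    [-0.0152, 0.027, 0.002, 0, 0, -0.1037, 0.5],
    [-0.0152, 0.027, 0.002, 0, 0, -0.1037, 0.5],
    [-0.0152, 0.027, 0.002, 0, 0, -0.1037, 0.5],
    [-0.0152, 0.027, 0.002, 0, 0, -0.1037, 0.5],
    [-0.0152, 0.027, 0.002, 0, 0, -0.1037, 0.5],
    [-0.0152, 0.027, 0.002, 0, 0, -0.1037, 0.5],
    [-0.0152, 0.027, 0.002, 0, 0, -0.1037, 0.5],
    [-0.0152, 0.027, 0.002, 0, 0, -0.1037, 0.5]
  ]
}}

```text
t: 67.0
eef_pos: [0.4714, 0.0286, 0.1226]
tool_rot: [-0.001, 0.552, 0.834, -0.001]
contact_force: [0.3, 0.5, -0.8]
gripper_width: 0.5
grasp_force: 0.0
```

Call:
{"method": "jog_arm", "body": {
  "deltas": [
    [-0.0152, 0.027, 0, 0, 0, -0.1037, 0.5],
    [-0.0152, 0.027, 0, 0, 0, -0.1037, 0.5],
    [0, 0, 0, 0, 0, 0, 0.5],
    [0, 0, 0, 0, 0, 0, 0.5],
    [0, 0, 0, 0, 0, 0, 0.5],
    [0, 0, 0, 0, 0, 0, 0.5]
  ]
}}

```text
t: 67.6
eef_pos: [0.4429, 0.0805, 0.1233]
tool_rot: [0.0, 0.635, 0.773, -0.0]
contact_force: [0.1, -0.8, 0.8]
gripper_width: 0.499
grasp_force: 0.0
```

```bash
python3 - <<'E'
from h import *
state(); print(*spc(),sep='\n')
E
```

```text
t 67.6 tcp [442.9  80.5 123.3] ytool 11.23 tilt [ 0.01 -0.02] q [-0.93  0.38  0.74  2.23 -0.41  0.67  0.3 ] F [ 0.1 -0.8  0.8] T [-0.047  0.     0.046] w 0.499 g 0.0
([441.6, 82.1, 58.0, 9.8], -79.2, 315, 243)
```

Call:
{"method": "jog_arm", "body": {
  "deltas": [
    [-0.0012, 0.0013, -0.04, 0, 0, 0, 0.5],
    [0, 0, -0.03, 0, 0, 0, 0.5],
    [0, 0, -0.018, 0, 0, 0, 0.5],
    [0, 0, -0.007, 0, 0, 0, 0.5],
    [0, 0, 0, 0, 0, 0, 0.5],
    [0, 0, 0, 0, 0, 0, 0],
    [0, 0, 0, 0, 0, 0, 0],
    [0, 0, 0, 0, 0, 0, 0],
    [0, 0, 0, 0, 0, 0, 0],
    [0, 0, 0, 0, 0, 0, 0]
  ]
}}

```text
t: 68.65
eef_pos: [0.4421, 0.0831, 0.0294]
tool_rot: [0.0, 0.634, 0.773, 0.001]
contact_force: [-0.3, -1.2, 6.2]
gripper_width: 0.118
grasp_force: 40.1
```

Call:
{"method": "jog_arm", "body": {
  "deltas": [
    [0, 0, 0.02, 0, 0, 0, 0],
    [0, 0, 0.03, 0, 0, 0, 0],
    [0, 0, 0.025, 0, 0, 0, 0]
  ]
}}

```text
t: 68.95
eef_pos: [0.4414, 0.0829, 0.1048]
tool_rot: [0.0, 0.634, 0.773, 0.0]
contact_force: [-0.5, -0.1, -1.1]
gripper_width: 0.117
grasp_force: 39.4
```

Call:
{"method": "jog_arm", "body": {
  "deltas": [
    [0.0147, -0.0311, 0, 0, 0, 0.1038, 0],
    [0.0147, -0.0311, 0, 0, 0, 0.1038, 0],
    [0.0147, -0.0311, 0, 0, 0, 0.1038, 0],
    [0.0147, -0.0311, 0, 0, 0, 0.1038, 0],
    [0.0147, -0.0311, 0, 0, 0, 0.1038, 0],
    [0.0147, -0.0311, 0, 0, 0, 0.1038, 0],
    [0.0147, -0.0311, 0, 0, 0, 0.1038, 0],
    [0.0147, -0.0311, 0, 0, 0, 0.1038, 0],
    [0.0147, -0.0311, 0, 0, 0, 0.1038, 0],
    [0.0147, -0.0311, 0, 0, 0, 0.1038, 0]
  ]
}}

```text
t: 69.95
eef_pos: [0.5888, -0.2292, 0.1039]
tool_rot: [0.0, 0.165, 0.986, -0.0]
contact_force: [-0.5, 0.6, 0.2]
gripper_width: 0.121
grasp_force: 39.4
```

Call:
{"method": "jog_arm", "body": {
  "deltas": [
    [0.0147, -0.0311, 0, 0, 0, 0.1038, 0],
    [0.0147, -0.0311, 0, 0, 0, 0.1038, 0],
    [0, 0, 0, 0, 0, 0, 0],
    [0, 0, 0, 0, 0, 0, 0],
    [0, 0, 0, 0, 0, 0, 0],
    [0, 0, 0, 0, 0, 0, 0]
  ]
}}

```text
t: 70.55
eef_pos: [0.6177, -0.2883, 0.1033]
tool_rot: [-0.0, 0.063, 0.998, 0.0]
contact_force: [0.7, 0.2, -0.0]
gripper_width: 0.122
grasp_force: 39.4
```

```bash
python3 - <<'E'
from h import *
state(); print(*spc(),sep='\n')
E
```

```text
t 70.55 tcp [ 617.7 -288.3  103.3] ytool 82.77 tilt [-0.02  0.06] q [ 0.12  0.66  0.32  1.67 -0.27  0.85  2.  ] F [ 0.7  0.2 -0. ] T [ 0.017 -0.     0.   ] w 0.122 g 39.4
([746.6, -542.0, 33.0, 15.3], 22.6, 28, 433)
([627.8, -242.8, 59.3, 11.1], -7.3, 387, 255)
([558.3, -259.7, 39.3, 10.9], -7.0, 352, 154)
([560.3, -229.5, 39.1, 10.7], -7.8, 402, 151)
([552.5, -290.9, 39.1, 10.8], -7.6, 300, 151)
```

Place it, then retreat upwards and away.

Call:
{"method": "jog_arm", "body": {
  "deltas": [
    [0.0005, -0.001, -0.03, 0, 0, 0, 0],
    [0, 0, -0.02, 0, 0, 0, 0],
    [0, 0, -0.013, 0, 0, 0, 0],
    [0, 0, -0.005, 0, 0, 0, 0],
    [0, 0, -0.001, 0, 0, 0, 0],
    [0, 0, -0.001, 0, 0, 0, 0]
  ]
}}

```text
t: 71.2
eef_pos: [0.6189, -0.2915, 0.0342]
tool_rot: [0.001, 0.064, 0.998, -0.0]
contact_force: [0.7, -0.6, -0.4]
gripper_width: 0.122
grasp_force: 39.4
```

Call:
{"method": "jog_arm", "body": {
  "deltas": [
    [0, 0, 0, 0, 0, 0, 0],
    [0, 0, 0, 0, 0, 0, 0.16],
    [0, 0, 0, 0, 0, 0, 0.2],
    [0, 0, 0, 0, 0, 0, 0.2],
    [0, 0, 0.01, 0, 0, 0, 0.2],
    [0, 0, 0.03, 0, 0, 0, 0.3],
    [0, 0, 0.04, 0, 0, 0, 0.5],
    [-0.02, 0.02, 0.04, 0, 0, 0, 0.5],
    [-0.03, 0.03, 0.04, 0, 0, 0, 0.5],
    [-0.03, 0.03, 0.02, 0, 0, 0, 0.5]
  ]
}}

```text
t: 72.2
eef_pos: [0.5432, -0.2161, 0.2113]
tool_rot: [0.003, 0.064, 0.998, -0.001]
contact_force: [0.1, 0.7, 0.2]
gripper_width: 0.505
grasp_force: 0.0
```

Call:
{"method": "jog_arm", "body": {
  "deltas": [
    [-0.02, 0.04, 0, 0, 0, 0, 0.5],
    [-0.02, 0.04, 0, 0, 0, 0, 0.5],
    [0, 0, 0, 0, 0, 0, 0.5],
    [0, 0, 0, 0, 0, 0, 0.5],
    [0, 0, 0, 0, 0, 0, 0.5]
  ]
}}

```text
t: 72.7
eef_pos: [0.5031, -0.1367, 0.2083]
tool_rot: [0.001, 0.064, 0.998, -0.0]
contact_force: [0.5, -1.6, 0.4]
gripper_width: 0.501
grasp_force: 0.0
```

```bash
python3 - <<'E'
from h import *
state(); print(*spc(100),sep='\n')
c=cam('wrist','w30.png'); hsv=cv2.cvtColor(c['img'],cv2.COLOR_RGB2HSV)
g=cv2.inRange(hsv,(0,0,125),(179,60,255)); print('block',[r for r in rect(c,g,.034,300) if 80<r[0][2]<115])
u,v=w2px(c,(.694,.065,.121)); k=cv2.inRange(hsv,(0,0,0),(179,255,45)); print('stand px',u,v)
s=cam('scene','s30.png'); hs=cv2.cvtColor(s['img'],cv2.COLOR_RGB2HSV)
for z in(.121,): print('driver scene',[ (w2px(s,(.694,.065,.121))).round(1)], rect(s,cv2.inRange(hs,(0,0,0),(179,255,50)),.095,20,(275,255,315,305)))
t=cam('top','t30.png'); ht=cv2.cvtColor(t['img'],cv2.COLOR_RGB2HSV)
print('bystanders',rect(t,cv2.inRange(ht,(105,150,60),(130,255,255)),.012,50,(100,150,520,400)))
E
```

```text
t 72.7 tcp [ 503.1 -136.7  208.3] ytool 82.62 tilt [ 0.08 -0.04] q [-0.16  0.28  0.37  1.99 -0.13  0.89  1.72] F [ 0.5 -1.6  0.4] T [ 0.021  0.022 -0.017] w 0.501 g 0.0
([619.7, -294.4, 54.7, 10.6], -7.1, 187, 332)
([559.9, -262.2, 38.6, 10.5], -7.5, 204, 279)
([561.5, -232.1, 38.5, 10.7], -7.9, 233, 278)
([553.7, -292.9, 38.5, 10.3], -7.5, 173, 278)
block []
stand px 595.3091774685081 441.4829168097374
driver scene [array([292.1, 271.3])] [([694.6, 69.5, 61.3, 28.6], 42.4, 294, 282)]
bystanders [([472.9, 427.7, 112.4, 85.4], 8.7, 140, 292), ([599.2, 450.2, 31.7, 29.2], 89.6, 134, 244), ([586.8, -316.4, 135.8, 20.3], -10.9, 428, 249), ([672.5, -74.9, 116.0, 45.0], 2.6, 332, 222), ([699.2, 65.6, 77.3, 66.1], 11.7, 283, 207)]
```

```bash
python3 - <<'E'
from h import *
s=cam('scene'); g=cv2.inRange(cv2.cvtColor(s['img'],cv2.COLOR_RGB2HSV),(0,0,100),(179,60,255)); b=[r for r in rect(s,g,.034,100,(225,225,282,290)) if 85<r[0][2]<110]; print(b)
if b and abs(b[0][0][0]-676.6)<4: print(bot.hand_in())
E
```

```text
[([750.6, -54.0, 89.7, 54.3], -74.0, 237, 283), ([676.8, -75.1, 97.5, 29.5], 1.8, 252, 258)]
```

The block hasn't moved: it's at (676.8, -75.1), as before. My check just picked up the wrong blob first, so I'll hand in now.

```bash
python3 -c "
from h import *
print(bot.hand_in())"
```

```text
the job is handed in; nothing more can be done
None
```

Handed in at about 73 s: the stop is wound down with the driver to a light drag on the block (an estimated 2–7 N, from the slot angle and the pull force), the block is back in its rest, the driver is in its stand, and all three short and two long spacers are flat in their bays.

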